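Dry-clamp a lamination in the bench press

ROBOT

A 6-joint arm with a two-finger parallel gripper is mounted at the origin on a cart in front of the work surface, level with it; the furniture and walls round the work are solid. World frame = base frame: x ahead of the robot, y to its left, z up, the work surface at z = 0. Lengths are in m, angles in rad, forces in N, time in s.
With the tool pointing down it reaches from about 0.275 to 1 m from the base axis. Payload 8.4 kg.
Tool frame: the origin (TCP) lies between the finger pads; the fingertips stand 17 mm ahead of it and the grasp point (between the pads) lies 2 mm behind it; z points along the fingers, y is the line along which they close (so a half turn about z gives the same grasp; the last joint's range is limited). The gripper opens to 85 mm and grips with 20 to 120 N. Pads are 22 mm wide; open, the fingers measure 114 mm over their backs; the gripper's body (76 mm by 85 mm) begins 54 mm behind the grasp point. The pads swing forward as they close: fully open they stand 13 mm farther back than shut.
Start: joints at [-1.172, 0.353, 1.633, -0, 1.155, -0.002], TCP at [0.244, -0.575, 0.248] pointing down, gripper open.
Joint ranges: [-2.63, 2.63], [-0.92, 2.1], [0.06, 2.66], [-1.3, 4.44], [0, 2.69], [-3.02, 3.02]. Speed limits (rad/s): [2.22, 2.22, 2.79, 3.14, 3.14, 3.14].

INTERFACE

Orientations are given as a unit quaternion [x, y, z, w].
In Python, from workcell import * gives the robot as it stands.
- The arm moves only by the tool carry_out, never from a script. Its argument "series" is a list of rows, each a list of 3 entries, a list of its own where there are three numbers: the turn, a rotation vector about the tool's x, y, z each as a share of 6 degrees, from -1 to 1, then the shift along the tool's x, y, z each as a share of 0.02 m, from -1 to 1, then the opening, from -1 (shut) to 1 (fully open). In form: [[[ax, ay, az], [x, y, z], grip], ...]. A call has 1 to 20 rows; each row shifts and turns the commanded pose from where the row before left it, along the tool's axes as they then stand; what a row does not reach is not made up. A row lasts 1/12 s, in which the tool goes at most 41.7 mm and 7.16 degrees, less where a joint would pass 70% of its speed; a pose out of reach is approached as far as the arm can. A call with a number of a shift or a turn outside -1 to 1 is refused whole. A call with a gripper value outside its range is refused whole. The fingers move at their own pace and stop on an object; the grip force is fixed at half the most. Time passes only in rows, so rows that do not move let the fingers close. It gives the time, the measured TCP pose, the force, the opening and the grip force at its end, in the units of the state.
- observe(): the state, without advancing time (a new reading comes with each control period).
- camera(name): name is "side" or "top"; returns a dict with "frame" (400x640x3 uint8, red, green, blue), "mtx" (3x3 intrinsics, pixels), "k1" (the pictures are not rectified: a ray, as slopes to the right and down, at radius r is drawn at 1 + k1 r^2 times it, then the intrinsics apply), "R" (3x3) and "t" (3): a world point X has camera coordinates R X + t. Camera axes: x right, y down, z forward; pixel columns grow to the right and rows downward; lengths in m; the calibration is good to about 2 mm. A picture is of the moment at which its call begins. There is no depth.
- close_job(): hands the job in; it is judged then, once.
The state is a dict: "time_s": time; "joints": joint angles; "qvel": joint speeds; "tau": joint torques, N m; "eef_pos": TCP position; "eef_rot": TCP orientation; "ft_force": force on the tool from outside, world axes, zero at the start; "torque": the same for the moment, N m; "gripper_width": finger opening in m; "gripper_force": force on a finger pad.
Only numpy, scipy, OpenCV 4.12 (cv2) and the standard library are available. Lean on these libraries where they do the work, as an engineer would, in place of code of your own. Each camera call takes 0.05 s, during which the arm holds its last target. There are 200 camera calls.

TASK

Dry-clamp the lamination: slide each thin ply that is lying out over the bench's right-hand edge so that you can pinch its overhanging end, and lay all of them square and centred on the rib of the wooden form, with the big offcut lying lengthways and centred on top as a caul. Then slide the loaded form along the bench, without lifting it, until it is centred under the screw of the press, and wind the tension wheel clockwise until it feels firm against its spring, no tighter. Leave the glue bottle and the other things alone.

Things in the scene. Friction and masses are not known exactly. Their poses are not given: they have to be found in the camera images.
- ply_1: thin wooden ply strip, 46 x 140 x 2 mm, lying flat; origin at the centre of its underside, y along its length. Two or three of the three plies are present. Too thin to be gripped while it lies flat on the bench; pressed lightly from above with the closed fingertips it slides with them (friction coefficient on the bench about 0.6)
- ply_2: thin wooden ply strip, 46 x 140 x 2 mm, lying flat; origin at the centre of its underside, y along its length. Two or three of the three plies are present. Too thin to be gripped while it lies flat on the bench; pressed lightly from above with the closed fingertips it slides with them (friction coefficient on the bench about 0.6)
- ply_3: thin wooden ply strip, 46 x 140 x 2 mm, lying flat; origin at the centre of its underside, y along its length. Two or three of the three plies are present. Too thin to be gripped while it lies flat on the bench; pressed lightly from above with the closed fingertips it slides with them (friction coefficient on the bench about 0.6)
- bench_edge (a point): point on the top of the bench's straight right-hand edge, which runs along world x over the whole depth of the bench; beyond it (smaller y) is a free drop, so a ply can overhang by 30 to 50 mm and still lie safely
- form: sliding form on the bench, 0.9 kg: runner 80 mm wide (x), 10 mm thick, 85 mm ahead (+y, goes into the press first) to 146 mm behind the origin; rib 36 mm wide, 156 mm long, top 30 mm up; 4 dowels of 7 mm at x +-31 mm, y -22 and +45 mm, 47 mm tall: the layers lie between them (55 mm clear); grip block at the rear. Origin: underside, below the rib's middle. Fingers can straddle the rib
- form_grip (a point): grip point in the form's grip block: block 18 mm thick (form x), 30 mm long (form y), from 10 to 94 mm above the bench; the point is 128 mm behind the form's origin and 78 mm up
- caul: the big pine offcut, 45 x 120 x 45 mm, 0.08 kg, lying on the bench; origin at the centre of its underside, y along its length (a longer, thinner offcut, 30 x 140 mm, is not part of the job). It may be knocked aside
- press: bench press bolted to the bench: two steel rods 156 mm apart (press x, 140 mm clear between them; blue feet 104 mm long in y, 114 mm clear between) carry a blue crosshead with its underside 136 mm up. The form passes between the rods along the press's y axis. Origin on the bench top exactly below the screw
- press_axis (a point): point on the bench top on the axis of the press screw
- wheel_centre (a point): centre of the tension wheel on the screw axis, in the plane of the rim (rim 110 mm over all, bar 14 mm thick), about 200 mm up; it goes down 8 mm for each turn wound on
- crank_grip (a point): middle of the upright turning wooden handle on the wheel, 19 mm thick, from 10 to 55 mm above the wheel plane (this point is 36 mm above it), 42 mm from the axis; it turns freely on its pin, so the tool need not turn with the wheel
- wheel (a joint): angle of the tension wheel (rad); grows as it is wound clockwise seen from above, which lowers the shoe 8 mm a turn. Running free it needs 4 to 7 N at the handle; as the spring is compressed this rises to 8 to 12 N when firm. It stays where it is left
- shoe_face (a point): centre of the underside of the square steel shoe (44 x 44 mm) on the screw, which presses on the caul; 88 to 95 mm above the bench at the start. The stack with caul is 75 mm plus 2 mm for each ply, so the form slides in below it
- shoe (a joint): compression of the coil spring between the screw and the shoe (m): 0 until the shoe bears on the caul, then 25 N per mm; firm from 4.5 mm (about 125 N); at 8 mm the spring is solid and the wheel goes hard: do not force it further
- glue_bottle: white wood-glue bottle with yellow tip, 54 mm thick, 168 mm tall, standing behind the form; origin at the centre of its underside. Leave it alone
- masking_tape: roll of masking tape, 85 mm across, 19 mm high, lying behind the form; leave it alone
- offcut_1: thin pine offcut 30 x 140 x 30 mm; leave it alone

How it is judged:
On the way, in this order (a step that is already met when the one before it is completed fails the run):
1. a ply has been slid flat along the bench until its end overhangs the right-hand edge by 25 mm or more (((world y of ply_1 below -0.1262 m and height (world z) of ply_1 between -0.005 and 0.005 m) or (world y of ply_2 below -0.1262 m and height (world z) of ply_2 between -0.005 and 0.005 m) or (world y of ply_3 below -0.1262 m and height (world z) of ply_3 between -0.005 and 0.005 m))), for 0.1 s.
2. all plies and the caul lie on the form, still clear of the press (x of ply_1 in the frame of form between -0.01 and 0.01 m and y of ply_1 in the frame of form between -0.015 and 0.015 m and z of ply_1 in the frame of form between 0.027 and 0.038 m and angle between the y axis of each of ply_1, ply_2, ply_3, caul and the y axis of form, either way round below 0.12 rad and x of ply_2 in the frame of form between -0.01 and 0.01 m and y of ply_2 in the frame of form between -0.015 and 0.015 m and z of ply_2 in the frame of form between 0.027 and 0.038 m and x of ply_3 in the frame of form between -0.01 and 0.01 m and y of ply_3 in the frame of form between -0.015 and 0.015 m and z of ply_3 in the frame of form between 0.027 and 0.038 m and x of caul in the frame of form between -0.012 and 0.012 m and y of caul in the frame of form between -0.015 and 0.015 m and z of caul in the frame of form between 0.0315 and 0.04 m and horizontal distance between form and press_axis above 0.1 m and contact force between the fingers and caul below 0.1 N), for 0.2 s.
3. the loaded form has been slid under the screw, not yet pressed (x of ply_1 in the frame of form between -0.01 and 0.01 m and y of ply_1 in the frame of form between -0.015 and 0.015 m and z of ply_1 in the frame of form between 0.027 and 0.038 m and angle between the y axis of each of ply_1, ply_2, ply_3, caul and the y axis of form, either way round below 0.12 rad and x of ply_2 in the frame of form between -0.01 and 0.01 m and y of ply_2 in the frame of form between -0.015 and 0.015 m and z of ply_2 in the frame of form between 0.027 and 0.038 m and x of ply_3 in the frame of form between -0.01 and 0.01 m and y of ply_3 in the frame of form between -0.015 and 0.015 m and z of ply_3 in the frame of form between 0.027 and 0.038 m and x of caul in the frame of form between -0.012 and 0.012 m and y of caul in the frame of form between -0.015 and 0.015 m and z of caul in the frame of form between 0.0315 and 0.04 m and horizontal distance between form and press_axis below 0.015 m and angle between the y axis of form and the y axis of press, either way round below 0.12 rad and value of joint shoe below 0.001 m), for 0.2 s.
4. the tension wheel has been wound until the spring is firm (value of joint shoe above 0.0045 m and contact force between shoe and caul above 80 N), for 0.2 s.
At the end, for the whole second after the job is handed in: On the form, centred and aligned (0.12 rad): plies within 10 mm across, 15 mm along, the big offcut on top within 12 and 15 mm; form within 15 mm of the screw axis and 0.12 rad of the press; spring compressed over 4.5 mm on the offcut; bottle, tape and thin offcut within 30 mm of their places (all of step 4 and x of ply_1 in the frame of form between -0.01 and 0.01 m and y of ply_1 in the frame of form between -0.015 and 0.015 m and z of ply_1 in the frame of form between 0.027 and 0.038 m and angle between the y axis of each of ply_1, ply_2, ply_3, caul and the y axis of form, either way round below 0.12 rad and x of ply_2 in the frame of form between -0.01 and 0.01 m and y of ply_2 in the frame of form between -0.015 and 0.015 m and z of ply_2 in the frame of form between 0.027 and 0.038 m and x of ply_3 in the frame of form between -0.01 and 0.01 m and y of ply_3 in the frame of form between -0.015 and 0.015 m and z of ply_3 in the frame of form between 0.027 and 0.038 m and x of caul in the frame of form between -0.012 and 0.012 m and y of caul in the frame of form between -0.015 and 0.015 m and z of caul in the frame of form between 0.0315 and 0.04 m and horizontal distance between form and press_axis below 0.015 m and angle between the y axis of form and the y axis of press, either way round below 0.12 rad and height (world z) of form below 0.006 m and distance of each of glue_bottle, masking_tape, offcut_1 from where it was at the start of the episode below 0.03 m); the robot touches nothing.
It fails at once if the form is lifted off the bench or tipped (height (world z) of form above 0.008 m or angle between form's own z axis and vertical above 0.1 rad).
It fails at once if the press is overtightened: more than 300 N on the caul (contact force between shoe and caul above 300 N).
It fails at once if the glue bottle is knocked over (angle between glue_bottle's own z axis and vertical above 0.5 rad).
Of ply_1, ply_2, ply_3 only 2 to 3 are there at a start; the rules pass over those that are not, and their reading is None.
At some moment in a run one of caul may be knocked a few centimetres aside while the robot is not near it.
It also fails if it takes over 210 s, if anything falls off the work surface, if the arm or the gripper's body presses on something with over 40 N, if the wrist force passes 120 N, or if a joint passes its speed limit or range.

## Working session

There is one attempt and no reset: what is moved stays moved. The work goes in short steps, Python scripts to look and compute and a tool call to move; the robot and the scene stay as the last step left them, time stands still between calls to the robot, and variables do not carry over. Pictures are saved under pics/ and viewed, at most 14 in all, crops included, and the job is handed in when it is done.

Besides the shell and the picture viewer there is one more tool, called after "Emit:" as name(argument=value, ...) on one line, values as JSON. carry_out: Moves the arm, as the interface text tells. Its arguments: {"type":"object","properties":{"series":{"type":"array"}},"required":["series"]}

```bash
mkdir -p pics; ls; python3 - <<'E'
from workcell import *
import cv2
for n in("top","side"):
    c=camera(n); cv2.imwrite(f"pics/{n}0.png",c["frame"][:,:,::-1])
    print(n,c["mtx"].tolist(),c["k1"],c["R"].tolist(),c["t"].tolist())
print(observe())
E
```

```text
pics
top [[386.2604782468164, 0.0, 315.2956975309661], [0.0, 386.2604782468164, 201.21756644475732], [0.0, 0.0, 1.0]] -0.0905126743628546 [[0.23133302779449427, -0.9728675574369273, -0.003707551501816444], [-0.9392838087792563, -0.22235131910232567, -0.26135381661378015], [0.2534382702287982, 0.06394221281878415, -0.9652359486691695]] [-0.04396427695170422, 0.5743860021528788, 0.9087154444941252]
side [[486.33463687110265, 0.0, 319.9108697843461], [0.0, 486.33463687110265, 203.33852597021527], [0.0, 0.0, 1.0]] -0.15044129745003101 [[-0.9099412252879933, -0.4141312532926656, -0.022411416011298792], [-0.18532072958358503, 0.45434590765738514, -0.8713357695983762], [0.37102990945204567, -0.7887110378593881, -0.49017517792190785]] [0.555937482698117, 0.21209487562189033, 1.3275799495325935]
{'time_s': 0.1, 'joints': array([-1.17240736e+00,  3.53595853e-01,  1.63405001e+00, -2.49336228e-05,
        1.15519724e+00, -2.40474696e-03]), 'qvel': array([ 0.00187224, -0.00076256, -0.00209912, -0.00349357, -0.0022432 ,
        0.00079381]), 'tau': array([-7.83305059e-04, -6.06358910e+01, -3.42818105e+01, -8.45603950e-05,
        3.91529786e-03, -1.64836098e-05]), 'eef_pos': array([ 0.24367835, -0.57510466,  0.24763032]), 'eef_rot': array([ 9.79986463e-01,  1.99063161e-01, -1.34162332e-04, -6.10768684e-04]), 'ft_force': array([-0.46688878,  0.43343732,  0.27005924]), 'torque': array([ 0.00785882,  0.03380054, -0.05088435]), 'gripper_force': 0.0, 'gripper_width': 0.0854136509215226}
```

View pics/top0.png

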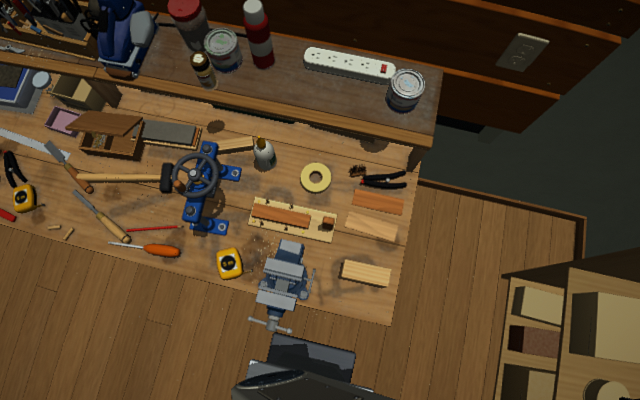

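View pics/side0.png

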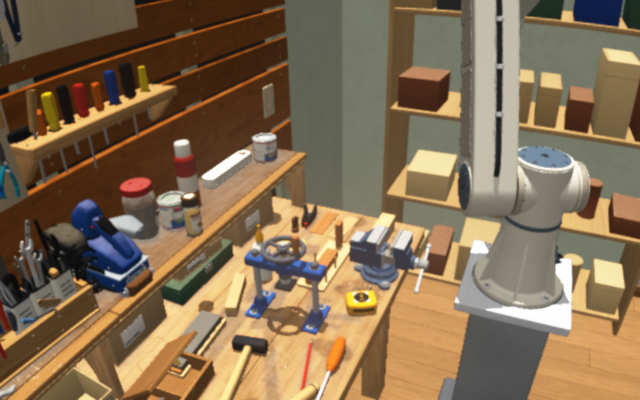

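The top view shows the form at (293,219), with its grip block at (327,224). Two plies lie at (377,203) and (371,226), and the caul at (366,273). The tape is at (316,178), the bottle at (263,152), the wheel at (196,175) and a vise at (283,280). The thin offcut is at (238,145). I'll zoom in and measure.

```bash
cat > h.py <<'E'
from workcell import *
import cv2, numpy as np
from scipy.spatial.transform import Rotation as Ro
def ray(c,px):
    K=c["mtx"]; k1=c["k1"]; px=np.atleast_2d(np.float64(px))
    s=cv2.undistortPoints(px.reshape(-1,1,2),np.array(K),np.array([k1,0,0,0.,0])).reshape(-1,2)
    R=np.array(c["R"]); t=np.array(c["t"])
    return -R.T@t, np.c_[s,np.ones(len(s))]@R
def plane(c,px,z):
    o,d=ray(c,px); return o+d*((z-o[2])/d[:,2])[:,None]
def proj(c,X):
    p,_=cv2.projectPoints(np.atleast_2d(np.float64(X)),cv2.Rodrigues(np.array(c["R"]))[0],np.array(c["t"],float),np.array(c["mtx"]),np.array([c["k1"],0,0,0.,0])); return p.reshape(-1,2)
def two(c1,p1,c2,p2):
    o1,d1=ray(c1,p1);o2,d2=ray(c2,p2);A=np.c_[d1[0],-d2[0]]
    s=np.linalg.lstsq(A,o2-o1,rcond=None)[0];a=o1+s[0]*d1[0];b=o2+s[1]*d2[0];return (a+b)/2,np.linalg.norm(a-b)
def crop(c,x0,x1,y0,y1,s,name): cv2.imwrite("pics/"+name,cv2.resize(c["frame"][y0:y1,x0:x1,::-1],None,fx=s,fy=s,interpolation=cv2.INTER_CUBIC))
E
python3 - <<'E'
from h import *
c=camera("top"); crop(c,230,430,130,330,3,"topz.png"); np.save("top0.npy",c["frame"])
c=camera("side"); crop(c,220,420,190,340,4,"sidez.png")
E
```

```text
(no output)
```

View pics/topz.png

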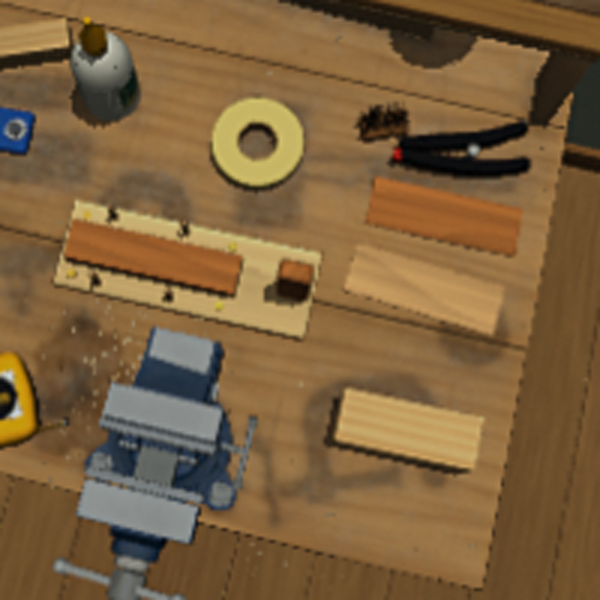

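View pics/sidez.png

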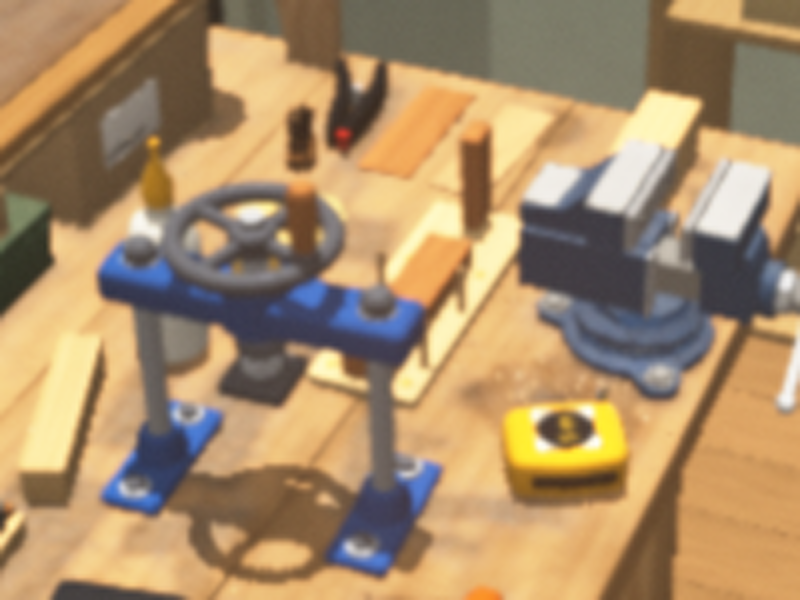

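The zoomed top crop shows two plies, the form with its rear block at (295,280), the caul top at (410,428) and a tool vise beside the form. The side crop shows the wheel handle near (302,215) and the hub near (252,228). Next I'll pick corners.

```bash
python3 - <<'E'
from h import *
c=camera("top"); s=camera("side")
def f(l): return np.array([[230+(u+.5)/3-.5,130+(v+.5)/3-.5] for u,v in l])
def rep(n,l,z):
    P=plane(c,f(l),z)[:,:2]; m=P.mean(0)
    r=cv2.minAreaRect(P.astype(np.float32)*1000)
    a=(P[1]+P[2]-P[0]-P[3])
    print(n,m.round(4),"yaw of y axis(deg from -y)",np.degrees(np.arctan2(a[0],-a[1])).round(1),np.array(r[1]).round(0))
rep("plyA",[(376,178),(522,207),(515,253),(368,225)],.002)
rep("plyB",[(357,246),(504,288),(493,333),(345,292)],.002)
rep("caul",[(343,389),(483,416),(473,466),(338,440)],.045)
rep("runner",[(77,200),(322,252),(305,337),(55,284)],.010)
rep("rib",[(75,221),(241,257),(237,293),(66,258)],.030)
rep("block",[(283,259),(313,265),(310,284),(280,279)],.094)
print("edge",plane(c,f([(568,100),(484,588)]),0).round(3))
crop(c,150,250,120,245,4,"press.png")
E
```

```text
plyA [ 0.6275 -0.0737] yaw of y axis(deg from -y) 1.9 [ 46. 137.]
plyB [ 0.5552 -0.0687] yaw of y axis(deg from -y) -2.9 [138.  44.]
caul [ 0.4264 -0.0755] yaw of y axis(deg from -y) 2.2 [ 43. 120.]
runner [0.5243 0.1423] yaw of y axis(deg from -y) 1.2 [ 80. 229.]
rib [0.5225 0.1722] yaw of y axis(deg from -y) 1.2 [ 35. 155.]
block [0.5245 0.0457] yaw of y axis(deg from -y) 2.7 [17. 25.]
edge [[ 0.767 -0.167  0.   ]
 [ 0.312 -0.17   0.   ]]
```

View pics/press.png

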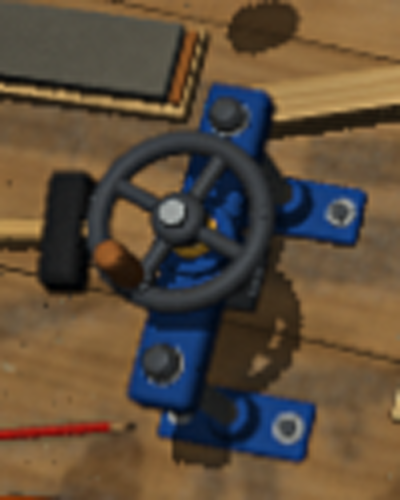

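The press crop shows the hub at (172,211), the crosshead bolts at (230,112) and (161,363), and the handle top at about (112,250). I'll triangulate these.

```bash
python3 - <<'E'
from h import *
c=camera("top"); s=camera("side")
t=lambda u,v:[[150+u/4-.37,120+v/4-.37]]
d=lambda u,v:[[220+u/4-.37,190+v/4-.37]]
for n,a,b in [("boltL",t(230,112),d(140,248)),("boltR",t(161,363),d(377,298)),("hub",t(173,210),d(252,215)),("handletop",t(112,247),d(302,184))]:
    print(n,*two(c,a,s,b))
print("feet top face z=.008?",plane(c,np.vstack([t(341,211),t(288,427)]),.01).round(4))
print("hub plane",plane(c,t(173,210),.205),"rim",plane(c,np.vstack([t(90,218),t(274,215),t(182,130),t(182,310)]),.2).round(4))
E
```

```text
boltL [0.6143718  0.36860759 0.16987173] 0.0006303743423800757
boltR [0.45714152 0.3602372  0.17134289] 0.0020282635947300722
hub [0.53552398 0.36509221 0.21261116] 0.00045897433574758047
handletop [0.49689627 0.37487184 0.25030033] 0.0027196893062509395
feet top face z=.008? [[0.6159 0.3326 0.01  ]
 [0.4598 0.3239 0.01  ]]
hub plane [[0.53777379 0.36834725 0.205     ]] rim [[0.5235 0.4163 0.2   ]
 [0.5495 0.3124 0.2   ]
 [0.5872 0.3809 0.2   ]
 [0.4836 0.3466 0.2   ]]
```

Emit:
carry_out(series=[[[0, 0, -1], [0, 0, 0], -1], [[0, 0, -1], [0, 0, 0], -1], [[0, 0, -1], [0, 0, 0], -1], [[0, 0, -1], [0, 0, 0], -1], [[0, 0, -1], [0, 0, 0], -1], [[0, 0, -1], [0, 0, 0], -1], [[0, 0, -1], [0, 0, 0], -1], [[0, 0, -1], [0, 0, 0], -1], [[0, 0, -1], [0, 0, 0], -1], [[0, 0, -1], [0, 0, 0], -1], [[0, 0, -1], [0, 0, 0], -1], [[0, 0, -0.18], [0, 0, 0], -1], [[0, 0, 0], [1, 0.75, 0], -1], [[0, 0, 0], [1, 0.75, 0], -1], [[0, 0, 0], [1, 0.75, 0], -1], [[0, 0, 0], [1, 0.75, 0], -1], [[0, 0, 0], [1, 0.75, 0], -1], [[0, 0, 0], [1, 0.75, 0], -1], [[0, 0, 0], [1, 0.75, 0], -1], [[0, 0, 0], [1, 0.75, 0], -1]])

```text
time_s: 2.07
eef_pos: [0.3643, -0.4144, 0.2484]
eef_rot: [0.708, 0.706, 0.0, 0.0]
ft_force: [-0.3, -0.6, 0.8]
gripper_width: -0.0001
gripper_force: 0.0
```

Emit:
carry_out(series=[[[0, 0, 0], [1, 0.74, 0], -1], [[0, 0, 0], [1, 0.74, 0], -1], [[0, 0, 0], [1, 0.74, 0], -1], [[0, 0, 0], [1, 0.74, 0], -1], [[0, 0, 0], [1, 0.74, 0], -1], [[0, 0, 0], [1, 0.74, 0], -1], [[0, 0, 0], [1, 0.74, 0], -1], [[0, 0, 0], [1, 0.74, 0], -1], [[0, 0, 0], [1, 0.74, 0], -1], [[0, 0, 0], [1, 0.74, 0.5], -1], [[0, 0, 0], [1, 0.74, 0.5], -1], [[0, 0, 0], [1, 0.74, 0.5], -1], [[0, 0, 0], [1, 0.74, 0.5], -1], [[0, 0, 0], [1, 0.74, 0.5], -1], [[0, 0, 0], [1, 0.74, 1], -1], [[0, 0, 0], [1, 0.74, 1], -1], [[0, 0, 0], [1, 0.74, 1], -1], [[0, 0, 0], [0.7, 0.6, 1], -1], [[0, 0, 0], [0, 0, 1], -1], [[0, 0, 0], [0, 0, 1], -1]])

```text
time_s: 3.73
eef_pos: [0.6278, -0.06, 0.0772]
eef_rot: [0.707, 0.707, 0.0, 0.0]
ft_force: [-0.6, -0.3, 0.1]
gripper_width: -0.0
gripper_force: 0.0
```

Emit:
carry_out(series=[[[0, 0, 0], [0, 0, 1], -1], [[0, 0, 0], [0, 0, 1], -1], [[0, 0, 0], [0, 0, 0.7], -1], [[0, 0, 0], [0, 0, 0.1], -1], [[0, 0, 0], [0, 0, 0.05], -1], [[0, 0, 0], [0, 0, 0.05], -1], [[0, 0, 0], [0, 0, 0], -1], [[0, 0, 0], [0, 0, 0], -1]])

```text
time_s: 4.4
eef_pos: [0.6278, -0.0613, 0.0214]
eef_rot: [0.707, 0.707, 0.001, 0.001]
ft_force: [-0.4, -0.3, -0.6]
gripper_width: -0.0002
gripper_force: 0.0
```

Emit:
carry_out(series=[[[0, 0, 0], [0, 0, 0.05], -1], [[0, 0, 0], [0, 0, 0], -1], [[0, 0, 0], [0, 0, 0.05], -1], [[0, 0, 0], [0, 0, 0], -1], [[0, 0, 0], [0, 0, 0], -1]])

```text
time_s: 4.82
eef_pos: [0.6274, -0.0612, 0.0191]
eef_rot: [0.707, 0.707, 0.0, 0.0]
ft_force: [-0.8, 0.0, 6.2]
gripper_width: -0.0
gripper_force: 3.4
```

```bash
python3 - <<'E'
from h import *
o=observe();print({k:np.round(o[k],4) for k in("joints","eef_pos","eef_rot","ft_force","torque")})
c=camera("top"); crop(c,290,440,120,320,3,"press1.png")
E
```

```text
{'joints': array([-0.0996,  0.6414,  1.7599,  0.    ,  0.7396, -0.1004]), 'eef_pos': array([ 0.6274, -0.0612,  0.0191]), 'eef_rot': array([7.068e-01, 7.074e-01, 2.000e-04, 3.000e-04]), 'ft_force': array([-0.7769,  0.0434,  6.2279]), 'torque': array([ 0.0318,  0.2852, -0.0241])}
```

View pics/press1.png

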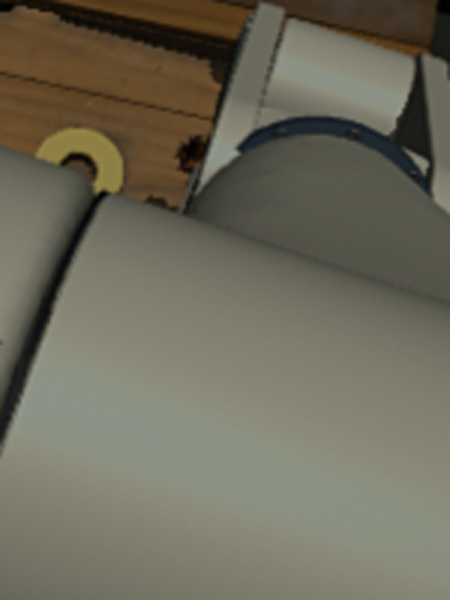

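Emit:
carry_out(series=[[[0, 0, 0], [-0.3, 0, 0], -1], [[0, 0, 0], [-0.3, 0, 0], -1], [[0, 0, 0], [-0.3, 0, 0], -1], [[0, 0, 0], [-0.3, 0, 0], -1], [[0, 0, 0], [-0.3, 0, 0], -1], [[0, 0, 0], [-0.3, 0, 0], -1], [[0, 0, 0], [-0.3, 0, 0], -1], [[0, 0, 0], [-0.3, 0, 0], -1], [[0, 0, 0], [-0.3, 0, 0], -1], [[0, 0, 0], [-0.3, 0, 0], -1], [[0, 0, 0], [-0.3, 0, 0], -1], [[0, 0, 0], [-0.3, 0, 0], -1], [[0, 0, 0], [0, 0, 0], -1], [[0, 0, 0], [0, 0, 0], -1], [[0, 0, 0], [0, 0, 0], -1]])

```text
time_s: 6.12
eef_pos: [0.6278, -0.1339, 0.0191]
eef_rot: [0.707, 0.707, 0.0, 0.001]
ft_force: [0.1, -2.9, 5.5]
gripper_width: 0.0001
gripper_force: 2.6
```

Emit:
carry_out(series=[[[0, 0, 0], [0, 0, -0.5], -1], [[0, 0, 0], [0, 0, -1], -1], [[0, 0, 0], [0, 0, -1], -1], [[0, 0, 0], [0, 0, -1], -1], [[0, 0, 0], [0, 0, -1], -1], [[0, 0, 0], [-1, 0, -1], -1], [[0, 0, 0], [-1, 0, 0], -1], [[0, 0, 0], [-1, 0, 0], -1], [[0, 0, 0], [-1, 0, 0], -1], [[0, 0, 0], [-1, 0, 0], -1], [[0, 0, 0], [-1, 0, 0], -1], [[0, 0, 0], [-1, 0, 0], 0.6], [[0, 0, 0], [-1, 0, 0], 0.6], [[0, 0, 0], [-1, 0, 0], 0.6], [[0, 0, 0], [-1, 0, 0], 0.6], [[0, 0, 0], [-1, 0, 0], 0.6], [[0, 0, 0], [-1, 0, 0], 0.6], [[0, 0, 0], [-1, 0, 0], 0.6]])

```text
time_s: 7.62
eef_pos: [0.6272, -0.3943, 0.1287]
eef_rot: [0.707, 0.707, 0.0, -0.0]
ft_force: [0.1, 0.1, 0.6]
gripper_width: 0.0683
gripper_force: 0.0
```

```bash
python3 - <<'E'
from h import *
c=camera("top"); crop(c,320,440,170,300,4,"slid.png")
print(observe()["gripper_width"],proj(c,[[.6275,-.1464,.002],[.4264,-.0755,.045],[.63,-.171,0]]))
E
```

```text
0.06871459170399333 [[403.9361117  207.40846218]
 [366.09025674 272.23344476]
 [412.66599048 208.71973269]]
```

View pics/slid.png

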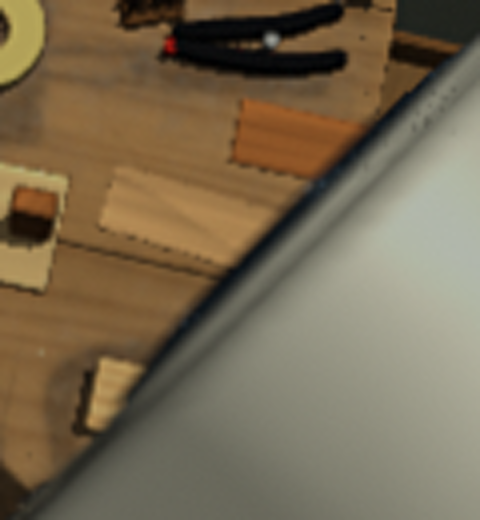

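The picture shows the slid ply with its left end corners at (243,98) and (232,161). The arm hides the rest.

```bash
python3 - <<'E'
from h import *
c=camera("top")
P=plane(c,np.array([(320+243/4-.37,170+98/4-.37),(320+232/4-.37,170+161/4-.37)]),.002);print(P,P.mean(0)-[0,.07,0],np.degrees(np.arctan2(P[0,1]-P[1,1],P[0,0]-P[1,0])))
E
```

```text
[[ 0.6498175  -0.07590175  0.002     ]
 [ 0.60393879 -0.07700429  0.002     ]] [ 0.62687815 -0.14645302  0.002     ] 1.3766391035949768
```

Emit:
carry_out(series=[[[0, 0, -0.25], [0, 0, 0], 0.6], [[0, 0, 0], [1, 0, 0], 0.6], [[0, 0, 0], [1, 0, 0], 0.6], [[0, 0, 0], [1, 0, 0], 0.6], [[0, 0, 0], [1, 0, 0], 0.6], [[0, 0, 0], [1, 0, 0], 0.6], [[0, 0, 0], [1, 0, 0], 0.6], [[0, 0, 0], [1, 0, 0], 0.6], [[0, 0, 0], [1, 0, 0], 0.6], [[0, 0, 0], [1, 0, 0], 0.6], [[0, 0, 0], [0.9, 0.2, 0], 0.6], [[0, 0, 0], [0, 0, 1], 0.6], [[0, 0, 0], [0, 0, 1], 0.6], [[0, 0, 0], [0, 0, 1], 0.6], [[0, 0, 0], [0, 0, 1], 0.6], [[0, 0, 0], [0, 0, 1], 0.6], [[0, 0, 0], [0, 0, 0.7], 0.6], [[0, 0, 0], [0, 0, 0.5], 0.6], [[0, 0, 0], [0, 0, 0], 0.6], [[0, 0, 0], [0, 0, 0], 0.6]])

```text
time_s: 9.38
eef_pos: [0.626, -0.1949, 0.0043]
eef_rot: [0.697, 0.717, -0.0, -0.0]
ft_force: [-0.0, 0.2, -0.3]
gripper_width: 0.0682
gripper_force: 0.0
```

Emit:
carry_out(series=[[[0, 0, 0], [0, 0.1, 0], 0.3], [[0, 0, 0], [0, 0, 0], 0], [[0, 0, 0], [0, 0, 0], -0.2], [[0, 0, 0], [0, 0, 0], -1], [[0, 0, 0], [0, 0, 0], -1], [[0, 0, 0], [0, 0, 0], -1], [[0, 0, 0], [0, 0, 0], -1], [[0, 0, 0], [0, 0, 0], -1], [[0, 0, 0], [0, 0, 0], -1]])

```text
time_s: 10.13
eef_pos: [0.6291, -0.1954, 0.0052]
eef_rot: [0.698, 0.717, 0.001, 0.001]
ft_force: [2.1, 0.7, 6.7]
gripper_width: 0.0436
gripper_force: 60.3
```

Emit:
carry_out(series=[[[0, 0, 0], [0, 0, -0.2], -1], [[0, 0, 0], [0, 0, -0.4], -1], [[0, 0, 0], [0, 0, -0.6], -1], [[0, 0, 0], [0, 0, -0.8], -1], [[0, 0, 0], [0, 0, -1], -1], [[0, 0, 0], [0, 0, -1], -1], [[0, 0, 0], [0, 0, -1], -1], [[0, 0, 0], [0, 0, 0], -1]])

```text
time_s: 10.8
eef_pos: [0.6301, -0.1958, 0.1094]
eef_rot: [0.698, 0.717, 0.001, 0.003]
ft_force: [1.7, -0.6, 0.5]
gripper_width: 0.0431
gripper_force: 60.8
```

```bash
python3 - <<'E'
from h import *
c=camera("side"); crop(c,270,420,170,290,4,"held.png"); o=observe(); print(o["eef_pos"],o["gripper_width"],o["gripper_force"],o["ft_force"])
E
```

```text
[ 0.62928868 -0.19558258  0.10738245] 0.04268834520408171 60.75822830200195 [1.17759194 0.13792973 0.33682196]
```

View pics/held.png

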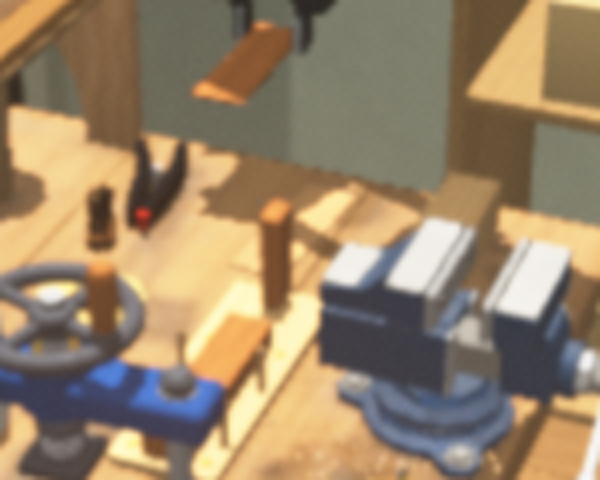

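The ply hangs level-looking from the fingers, its near end at (195,92)–(245,102). I'll check its level and the vise clearance.

```bash
python3 - <<'E'
from h import *
c=camera("top"); s=camera("side")
o,d=ray(s,[[270+195/4,170+92/4],[270+245/4,170+102/4]]); 
for y in(-.078,): print((o+d*((y-o[1])/d[:,1])[:,None]).round(4))
# vise top: near-form end corners
t=lambda u,v:[[230+u/3-.33,130+v/3-.33]]
q=lambda u,v:[[220+u/4-.37,190+v/4-.37]]
print(two(c,t(150,330),s,q(524,196)),two(c,t(221,343),s,q(552,165)))
E
```

```text
[[ 0.6481 -0.078   0.1034]
 [ 0.6039 -0.078   0.1032]]
(array([0.44775402, 0.14827121, 0.11512979]), np.float64(0.002059186105748293)) (array([0.45049897, 0.0910383 , 0.10597211]), np.float64(0.0011104250023990503))
```

Emit:
carry_out(series=[[[0, 0, 0], [0, 0, -0.5], -1], [[0, 0, 0], [0.3, 0, -1], -1], [[0, 0, 0], [0.6, -0.3, -1], -1], [[0, 0, 0], [1, -0.3, -0.5], -1], [[0, 0, 0], [1, -0.3, 0], -1], [[0, 0, 0], [1, -0.3, 0], -1], [[0, 0, 0], [1, -0.3, 0], -1], [[0, 0, 0], [1, -0.3, 0], -1], [[0, 0, 0], [1, -0.3, 0], -1], [[0, 0, 0], [1, -0.3, 0], -1], [[0, 0, 0], [1, -0.3, 0], -1], [[0, 0, 0], [1, -0.3, 0], -1], [[0, 0, 0], [1, -0.3, 0], -1], [[0, 0, 0], [1, -0.3, 0], -1], [[0, 0, 0], [1, -0.3, 0], -1], [[0, 0, 0], [1, -0.3, 0], -1], [[0, 0, 0], [1, -0.3, 0], -1], [[0, 0, 0], [0.7, -0.3, 0], -1], [[0, 0, 0], [0.5, -0.05, 0], -1], [[0, 0, 0], [0, 0, 0], -1]])

```text
time_s: 12.62
eef_pos: [0.5218, 0.1256, 0.1641]
eef_rot: [0.697, 0.717, -0.0, -0.0]
ft_force: [0.0, 0.1, -0.1]
gripper_width: 0.0427
gripper_force: 60.8
```

Emit:
carry_out(series=[[[0, 0, 0], [-0.1, 0.1, 1], -1], [[0, 0, 0], [0, 0, 1], -1], [[0, 0, 0], [0, 0, 1], -1], [[0, 0, 0], [0, 0, 1], -1], [[0, 0, 0], [0, 0, 1], -1], [[0, 0, 0], [0, 0, 0.2], -1], [[0, 0, 0], [0, 0, 0], -1], [[0, 0, 0], [0, 0, 0], -1]])

```text
time_s: 13.28
eef_pos: [0.5248, 0.1218, 0.0607]
eef_rot: [0.698, 0.716, -0.0, 0.0]
ft_force: [-0.3, 0.6, 0.3]
gripper_width: 0.0431
gripper_force: 60.9
```

```bash
python3 - <<'E'
from h import *
c=camera("side"); t=camera("top"); o=observe(); print(o["eef_pos"])
a=c["frame"][200:300,290:390,::-1]; b=t["frame"][190:260,235:335,::-1]
a=cv2.resize(a,None,fx=4,fy=4,interpolation=2); b=cv2.resize(b,None,fx=4,fy=4,interpolation=2)
b=cv2.copyMakeBorder(b,0,120,0,0,0); cv2.imwrite("pics/over.png",np.hstack([a,b]))
E
```

```text
[0.52529991 0.12220312 0.06143388]
```

View pics/over.png

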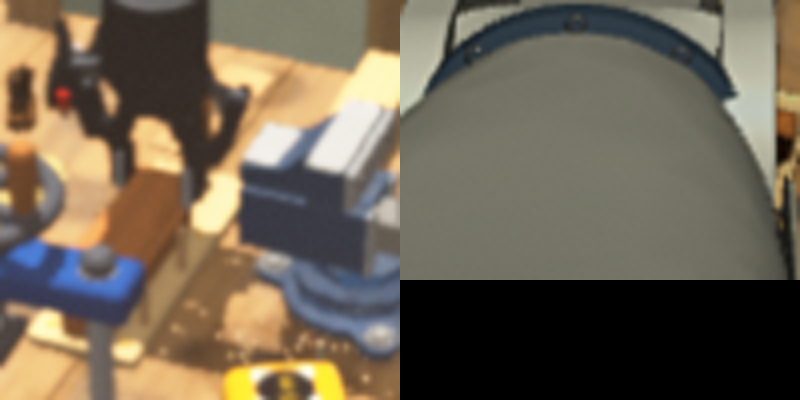

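The side half shows the ply above the rib in the fingers, aligned with it.

Emit:
carry_out(series=[[[0, 0, 0], [0.05, -0.05, 0.4], -1], [[0, 0, 0], [0, 0, 0.4], -1], [[0, 0, 0], [0, 0, 0.2], -1], [[0, 0, 0], [0, 0, 0.1], -1], [[0, 0, 0], [0, 0, 0.1], -1], [[0, 0, 0], [0, 0, 0.05], -1], [[0, 0, 0], [0, 0, 0], -1], [[0, 0, 0], [0, 0, 0], -1]])

```text
time_s: 14.05
eef_pos: [0.523, 0.1232, 0.0361]
eef_rot: [0.697, 0.717, -0.0, -0.0]
ft_force: [-5.9, -1.0, 14.3]
gripper_width: 0.043
gripper_force: 61.8
```

Emit:
carry_out(series=[[[0, 0, 0], [0, 0, -0.05], 0.2], [[0, 0, 0], [0, 0, 0], 0.2], [[0, 0, 0], [0, 0, 0], 0.4], [[0, 0, 0], [0, 0, 0], 0.4], [[0, 0, 0], [0, 0, -0.3], 0.4], [[0, 0, 0], [0, 0, -1], 0.4], [[0, 0, 0], [0, 0, -1], 0.4], [[0, 0, 0], [0, 0, -1], 0.4], [[0, 0, 0], [0, 0, -1], 0.4], [[0, 0, 0], [0, 0, -1], 0], [[0, 0, 0], [0, 0, -1], -1], [[0, 0, 0], [0, 0, -0.5], -1], [[0, 0, 0], [-1, 0.1, 0], -1], [[0, 0, 0], [-1, 0.2, 0], -1], [[0, 0, 0], [-1, 0.2, 0], -1], [[0, 0, 0], [-1, 0.2, 0], -1], [[0, 0, 0], [-1, 0.2, 0], -1], [[0, 0, 0], [-1, 0.2, 0], -1], [[0, 0, 0], [-1, 0.2, 0], -1], [[0, 0, 0], [-1, 0.2, 0], -1]])

```text
time_s: 15.72
eef_pos: [0.5575, -0.0369, 0.172]
eef_rot: [0.698, 0.717, -0.0, -0.0]
ft_force: [0.6, -0.1, -0.7]
gripper_width: -0.0003
gripper_force: 0.0
```

```bash
python3 - <<'E'
from h import *
c=camera("side"); t=camera("top"); o=observe(); print(o["eef_pos"])
a=c["frame"][200:300,290:390,::-1]; b=t["frame"][180:280,235:335,::-1]
cv2.imwrite("pics/p1on.png",cv2.resize(np.hstack([a,b]),None,fx=4,fy=4,interpolation=2))
E
```

```text
[ 0.55807075 -0.03814311  0.17206653]
```

View pics/p1on.png

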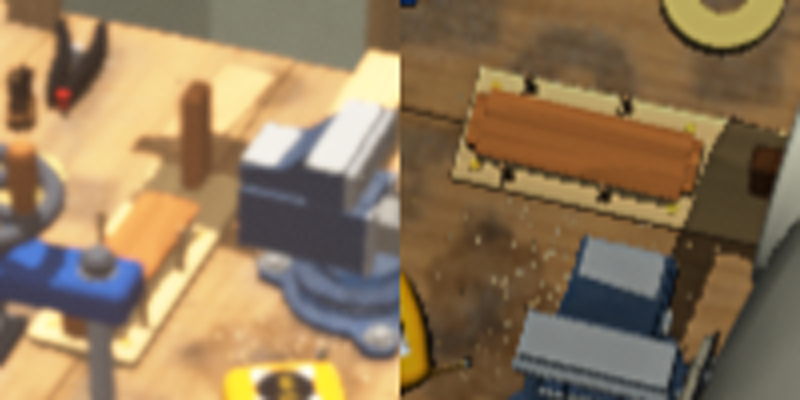

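The ply lies on the rib between the dowels (right half, centre about (587,145)). The caul seems to have been pushed left; I can see it at (715,300) in the crop. Next I'll slide ply B.

Emit:
carry_out(series=[[[0, 0, 0], [-1, -0.15, 1], -1], [[0, 0, 0], [0, 0, 1], -1], [[0, 0, 0], [0, 0, 1], -1], [[0, 0, 0], [0, 0, 1], -1], [[0, 0, 0], [0, 0, 1], -1], [[0, 0, 0], [0, 0, 1], -1], [[0, 0, 0], [0, 0, 1], -1], [[0, 0, 0], [0, 0, 0.5], -1], [[0, 0, 0], [0, 0, 0.1], -1], [[0, 0, 0], [0, 0, 0.05], -1], [[0, 0, 0], [0, 0, 0], -1], [[0, 0, 0], [0, 0, 0], -1]])

```text
time_s: 16.82
eef_pos: [0.5554, -0.0556, 0.0196]
eef_rot: [0.697, 0.717, 0.0, 0.0]
ft_force: [0.3, 0.5, 0.4]
gripper_width: -0.0002
gripper_force: 0.0
```

Emit:
carry_out(series=[[[0, 0, 0], [0, 0, 0.05], -1], [[0, 0, 0], [0, 0, 0.05], -1], [[0, 0, 0], [0, 0, 0], -1], [[0, 0, 0], [0, 0, 0], -1], [[0, 0, 0], [0, 0, 0], -1]])

```text
time_s: 17.23
eef_pos: [0.5556, -0.0558, 0.019]
eef_rot: [0.698, 0.717, 0.0, 0.0]
ft_force: [-4.5, 1.9, 20.2]
gripper_width: 0.0
gripper_force: 10.1
```

Emit:
carry_out(series=[[[0, 0, 0], [0, 0, -0.04], -1], [[0, 0, 0], [-0.3, 0, 0], -1], [[0, 0, 0], [-0.3, 0, 0], -1], [[0, 0, 0], [-0.3, 0, 0], -1], [[0, 0, 0], [-0.3, 0, 0], -1], [[0, 0, 0], [-0.3, 0, 0], -1], [[0, 0, 0], [-0.3, 0, 0], -1], [[0, 0, 0], [-0.3, 0, 0], -1], [[0, 0, 0], [-0.3, 0, 0], -1], [[0, 0, 0], [-0.3, 0, 0], -1], [[0, 0, 0], [-0.3, 0, 0], -1], [[0, 0, 0], [-0.3, 0, 0], -1], [[0, 0, 0], [-0.3, 0, 0], -1], [[0, 0, 0], [-0.3, 0, 0], -1], [[0, 0, 0], [0, 0, 0], -1], [[0, 0, 0], [0, 0, 0], -1], [[0, 0, 0], [0, 0, 0], -1]])

```text
time_s: 18.65
eef_pos: [0.5584, -0.1348, 0.0191]
eef_rot: [0.697, 0.717, 0.0, 0.001]
ft_force: [-1.3, -2.1, 8.2]
gripper_width: -0.0004
gripper_force: 4.3
```

Emit:
carry_out(series=[[[0, 0, 0], [0, 0, -0.5], -1], [[0, 0, 0], [0, 0, -1], -1], [[0, 0, 0], [0, 0, -1], -1], [[0, 0, 0], [0, 0, -1], -1], [[0, 0, 0], [0, 0, -1], -1], [[0, 0, 0], [-1, 0, -1], -1], [[0, 0, 0], [-1, 0, 0], -1], [[0, 0, 0], [-1, 0, 0], -1], [[0, 0, 0], [-1, 0, 0], -1], [[0, 0, 0], [-1, 0, 0], -1], [[0, 0, 0], [-1, 0, 0], -1], [[0, 0, 0], [-1, 0, 0], 0.6], [[0, 0, 0], [-1, 0, 0], 0.6], [[0, 0, 0], [-1, 0, 0], 0.6], [[0, 0, 0], [-1, 0, 0], 0.6], [[0, 0, 0], [-1, 0, 0], 0.6], [[0, 0, 0], [-1, 0, 0], 0.6], [[0, 0, 0], [-1, 0, 0], 0.6]])

```text
time_s: 20.15
eef_pos: [0.5641, -0.3948, 0.1285]
eef_rot: [0.698, 0.717, 0.0, -0.0]
ft_force: [0.0, -0.1, 0.1]
gripper_width: 0.0681
gripper_force: 0.0
```

```bash
python3 - <<'E'
from h import *
t=camera("top"); o=observe(); print(o["eef_pos"])
cv2.imwrite("pics/b.png",cv2.resize(t["frame"][180:300,225:425,::-1],None,fx=4,fy=4,interpolation=2))
E
```

```text
[ 0.56433398 -0.39846418  0.12878798]
```

View pics/b.png

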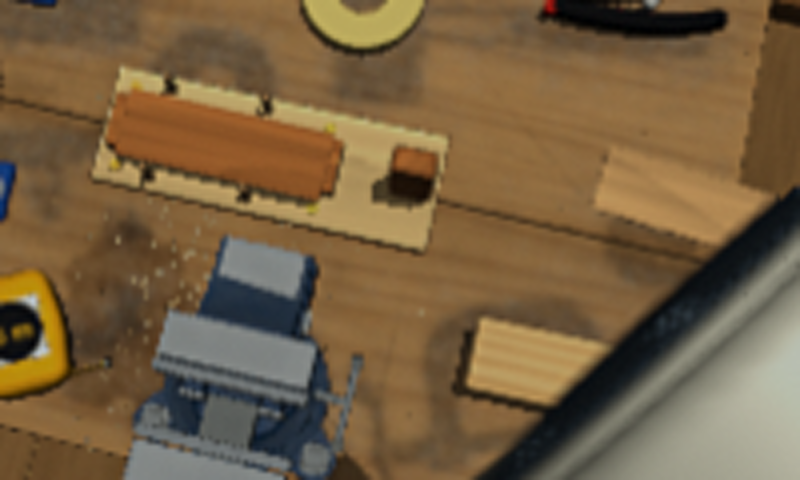

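The picture shows ply B's left corners at (611,147) and (596,205), and the caul's left top corners at (482,317) and (470,388), unmoved. Ply A is centred on the rib.

```bash
python3 - <<'E'
from h import *
c=camera("top"); f=lambda l:np.array([(225+u/4-.37,180+v/4-.37) for u,v in l])
P=plane(c,f([(611,147),(596,205)]),.002);a=np.arctan2(P[0,1]-P[1,1],P[0,0]-P[1,0]);print(P[:,:2].round(4),P.mean(0)+.07*np.array([np.sin(a),-np.cos(a),0]),np.degrees(a))
P=plane(c,f([(118,92),(335,137),(330,197),(110,150)]),.032)
print("A on form",P[:,:2].round(4),P.mean(0))
P=plane(c,f([(482,317),(472,388)]),.045);print("caul left",P)
E
```

```text
[[ 0.5859 -0.0798]
 [ 0.5441 -0.0776]] [ 0.56132618 -0.14863702  0.002     ] -2.994954532861995
A on form [[0.5392 0.251 ]
 [0.5427 0.1025]
 [0.5027 0.0962]
 [0.4997 0.2454]] [0.5210438  0.17379486 0.032     ]
caul left [[ 0.44721307 -0.0168316   0.045     ]
 [ 0.40222197 -0.02025853  0.045     ]]
```

Emit:
carry_out(series=[[[0, 0, 0.75], [0, 0, 0], 0.6], [[0, 0, 0], [1, -0.2, 0], 0.6], [[0, 0, 0], [1, -0.2, 0], 0.6], [[0, 0, 0], [1, -0.2, 0], 0.6], [[0, 0, 0], [1, -0.2, 0], 0.6], [[0, 0, 0], [1, 0, 0], 0.6], [[0, 0, 0], [1, 0, 0], 0.6], [[0, 0, 0], [1, 0, 0], 0.6], [[0, 0, 0], [1, 0, 0], 0.6], [[0, 0, 0], [1, 0, 0], 0.6], [[0, 0, 0], [1, 0, 0], 0.6], [[0, 0, 0], [0, 0, 1], 0.6], [[0, 0, 0], [0, 0, 1], 0.6], [[0, 0, 0], [0, 0, 1], 0.6], [[0, 0, 0], [0, 0, 1], 0.6], [[0, 0, 0], [0, 0, 1], 0.6], [[0, 0, 0], [0, 0, 0.7], 0.6], [[0, 0, 0], [0, 0, 0.5], 0.6], [[0, 0, 0], [0, 0, 0], 0.6], [[0, 0, 0], [0, 0, 0], 0.6]])

```text
time_s: 21.92
eef_pos: [0.5584, -0.1929, 0.0042]
eef_rot: [0.725, 0.689, -0.0, -0.0]
ft_force: [-0.9, -0.7, -0.2]
gripper_width: 0.0682
gripper_force: 0.0
```

Emit:
carry_out(series=[[[0, 0, 0], [0, 0, 0], 0.3], [[0, 0, 0], [0, 0, 0], 0], [[0, 0, 0], [0, 0, 0], -0.2], [[0, 0, 0], [0, 0, 0], -1], [[0, 0, 0], [0, 0, 0], -1], [[0, 0, 0], [0, 0, 0], -1], [[0, 0, 0], [0, 0, 0], -1], [[0, 0, 0], [0, 0, 0], -1], [[0, 0, 0], [0, 0, 0], -1]])

```text
time_s: 22.67
eef_pos: [0.5593, -0.1935, 0.0048]
eef_rot: [0.725, 0.689, 0.0, 0.001]
ft_force: [0.4, 0.2, 6.0]
gripper_width: 0.0429
gripper_force: 60.3
```

Emit:
carry_out(series=[[[0, 0, 0], [0, 0, -0.4], -1], [[0, 0, 0], [0, 0, -0.8], -1], [[0, 0, 0], [0, 0, -1], -1], [[0, 0, 0], [0, 0, -1], -1], [[0, 0, -0.35], [0, 0, -1], -1], [[0, 0, -0.35], [0, 0, -1], -1], [[0, 0, 0], [1, 0, -1], -1], [[0, 0, 0], [1, -0.1, -1], -1], [[0, 0, 0], [1, -0.1, -1], -1], [[0, 0, 0], [1, -0.1, 0], -1], [[0, 0, 0], [1, -0.1, 0], -1], [[0, 0, 0], [1, -0.1, 0], -1], [[0, 0, 0], [1, -0.1, 0], -1], [[0, 0, 0], [1, -0.1, 0], -1], [[0, 0, 0], [1, -0.1, 0], -1], [[0, 0, 0], [1, -0.1, 0], -1], [[0, 0, 0], [1, -0.1, 0], -1], [[0, 0, 0], [1, -0.1, 0], -1], [[0, 0, 0], [1, -0.1, 0], -1], [[0, 0, 0], [0, 0, 0], -1]])

```text
time_s: 24.33
eef_pos: [0.5283, 0.0686, 0.1684]
eef_rot: [0.699, 0.715, 0.0, -0.0]
ft_force: [-0.6, 0.5, 0.6]
gripper_width: 0.0428
gripper_force: 60.8
```

Emit:
carry_out(series=[[[0, 0, 0], [1, -0.1, 0], -1], [[0, 0, 0], [1, -0.1, 0], -1], [[0, 0, 0], [0.7, 0, 0], -1], [[0, 0, 0], [0.4, 0, 0], -1], [[0, 0, 0], [0, 0, 0], -1], [[0, 0, 0], [0, 0, 0], -1], [[0, 0, 0], [0, 0, 0], -1]])

```text
time_s: 24.92
eef_pos: [0.5236, 0.1272, 0.1681]
eef_rot: [0.699, 0.715, -0.0, 0.0]
ft_force: [-0.8, 0.2, -0.9]
gripper_width: 0.0432
gripper_force: 60.8
```

Emit:
carry_out(series=[[[0, 0, 0], [0, 0, 1], -1], [[0, 0, 0], [0, 0, 1], -1], [[0, 0, 0], [0, 0, 1], -1], [[0, 0, 0], [0, 0, 1], -1], [[0, 0, 0], [0, 0, 1], -1], [[0, 0, 0], [0, 0, 0.6], -1], [[0, 0, 0], [0, 0, 0.4], -1], [[0, 0, 0], [0, 0, 0.2], -1], [[0, 0, 0], [0, 0, 0.1], -1], [[0, 0, 0], [0, 0, 0.1], -1], [[0, 0, 0], [0, 0, 0.1], -1], [[0, 0, 0], [0, 0, 0], -1], [[0, 0, 0], [0, 0, 0], -1]])

```text
time_s: 26.0
eef_pos: [0.5244, 0.1274, 0.0441]
eef_rot: [0.699, 0.715, 0.0, 0.0]
ft_force: [-20.0, -6.8, 78.4]
gripper_width: 0.0427
gripper_force: 98.3
```

The fingertips have landed on the edge of the lower ply. I'll back off, drop ply B a few millimetres onto it, then square both with the fingers.

Emit:
carry_out(series=[[[0, 0, 0], [0, 0, -0.15], -1], [[0, 0, 0], [0, 0, -0.1], -1], [[0, 0, 0], [0, 0, -0.02], -1], [[0, 0, 0], [0, 0, 0], -1], [[0, 0, 0], [0, 0, 0], -1]])

```text
time_s: 26.42
eef_pos: [0.5242, 0.1274, 0.0454]
eef_rot: [0.699, 0.715, 0.0, 0.0]
ft_force: [-5.2, -3.2, 18.7]
gripper_width: 0.0429
gripper_force: 71.4
```

Emit:
carry_out(series=[[[0, 0, 0], [0, 0, -0.06], -1], [[0, 0, 0], [0, 0, 0], -1], [[0, 0, 0], [0, 0, 0], -1], [[0, 0, 0], [0, 0, 0], 0.6], [[0, 0, 0], [0, 0, 0], 0.6], [[0, 0, 0], [0, 0, 0], 0.6], [[0, 0, 0], [0, 0, 0], 0.6], [[0, 0, 0], [0, 0, 0], 0.6]])

```text
time_s: 27.08
eef_pos: [0.5236, 0.128, 0.0445]
eef_rot: [0.699, 0.715, -0.0, -0.0]
ft_force: [-0.0, -0.8, 1.1]
gripper_width: 0.0681
gripper_force: 0.0
```

```bash
python3 - <<'E'
from h import *
c=camera("side"); o=observe(); print(o["eef_pos"],o["ft_force"])
cv2.imwrite("pics/drop.png",cv2.resize(c["frame"][200:300,290:390,::-1],None,fx=5,fy=5,interpolation=2))
E
```

```text
[0.52365104 0.1280083  0.04457476] [-0.59619314 -0.2323377  -0.56953   ]
```

View pics/drop.png

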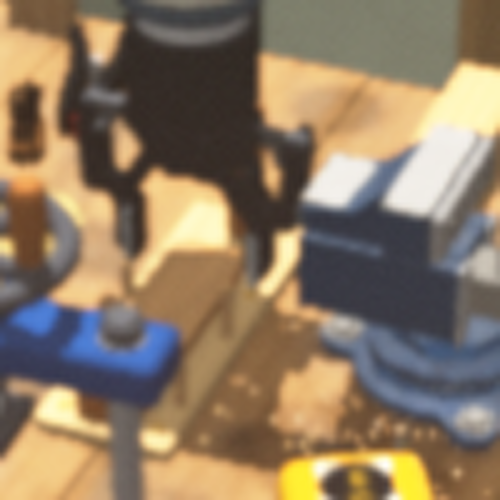

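The side picture shows ply B lying flat on the rib between the dowels, fingers open around it.

Emit:
carry_out(series=[[[0, 0, 0], [0, 0, -0.5], 0.6], [[0, 0, 0], [0, 0, -1], 0.6], [[0, 0, 0], [0, 0, -1], 0.6], [[0, 0, 0], [0, 0, -1], 0.6], [[0, 0, 0], [0, 0, -1], 0.6], [[0, 0, 0], [0, 0, -1], 0.6], [[0, 0, 0], [0, 0, -1], 0.6], [[0, 0, 0], [-1, -0.5, 0], 0.6], [[0, 0, 0], [-1, -0.5, 0], 0.6], [[0, 0, 0], [-1, -0.5, 0], 0.6], [[0, 0, 0], [-1, -0.5, 0], 0.6], [[0, 0, 0], [-1, -0.5, 0], 0.6], [[0, 0, 0], [-1, -0.5, 0], 0.6], [[0, 0, 0], [-1, -0.5, 0], 0.6], [[0, 0, 0], [-1, -0.5, 0], 0.6], [[0, 0, 0], [-1, -0.5, 0], 0.6], [[0, 0, -0.17], [-1, -0.5, 0], 0.6], [[0, 0, 0], [-0.1, 0, 0], 0.6], [[0, 0, 0], [0, 0, 0], 0.6], [[0, 0, 0], [0, 0, 0], 0.6]])

```text
time_s: 28.8
eef_pos: [0.4285, -0.076, 0.1752]
eef_rot: [0.693, 0.721, 0.0, 0.0]
ft_force: [-0.3, 0.1, 0.7]
gripper_width: 0.0684
gripper_force: 0.0
```

```bash
python3 - <<'E'
from h import *
c=camera("side"); t=camera("top"); o=observe(); print(o["eef_pos"],o["ft_force"])
a=c["frame"][190:290,310:410,::-1]; b=t["frame"][180:280,235:335,::-1]
cv2.imwrite("pics/p2on.png",cv2.resize(np.hstack([b,a]),None,fx=4,fy=4,interpolation=2))
E
```

```text
[ 0.42856131 -0.07552485  0.17491848] [0.43082323 0.74325177 0.23196821]
```

View pics/p2on.png

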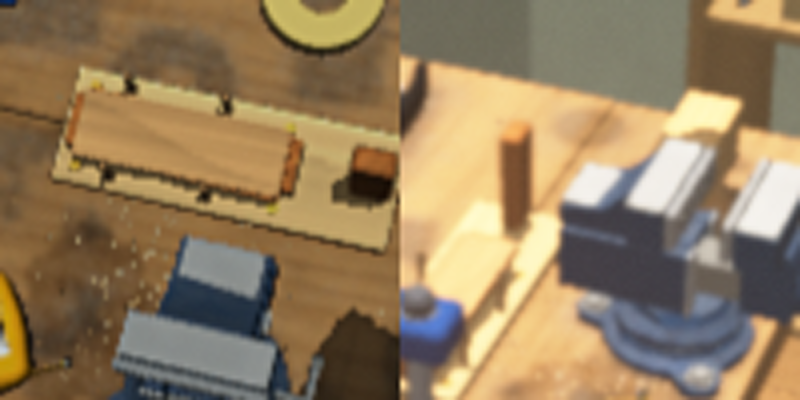

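Ply B is centred on the rib, with equal rib margins at both ends (left half, centre about (183,146)). The caul hasn't moved, going by its end in the right half at (705,100). Next I'll grip the caul.

Emit:
carry_out(series=[[[0, 0, 0], [0, -0.1, 1], 0.6], [[0, 0, 0], [0, 0, 1], 0.6], [[0, 0, 0], [0, 0, 1], 0.6], [[0, 0, 0], [0, 0, 1], 0.6], [[0, 0, 0], [0, 0, 1], 0.6], [[0, 0, 0], [0, 0, 1], 0.6], [[0, 0, 0], [0, 0, 0.5], 0.6], [[0, 0, 0], [0, 0, 0.5], 0.6], [[0, 0, 0], [0, 0, 0], 0.6], [[0, 0, 0], [0, 0, 0], 0.3], [[0, 0, 0], [0, 0, 0], 0], [[0, 0, 0], [0, 0, 0], -0.3], [[0, 0, 0], [0, 0, 0], -1], [[0, 0, 0], [0, 0, 0], -1], [[0, 0, 0], [0, 0, 0], -1], [[0, 0, 0], [0, 0, 0], -1], [[0, 0, 0], [0, 0, 0], -1]])

```text
time_s: 30.32
eef_pos: [0.4269, -0.0763, 0.0357]
eef_rot: [0.693, 0.721, 0.001, 0.001]
ft_force: [-0.8, 1.0, 8.0]
gripper_width: 0.044
gripper_force: 61.6
```

Emit:
carry_out(series=[[[0, 0, 0], [0, 0, -0.4], -1], [[0, 0, 0], [0, 0, -1], -1], [[0, 0, 0], [0, 0, -1], -1], [[0, 0, 0], [0, 0, -1], -1], [[0, 0, 0], [0, 0, -1], -1], [[0, 0, 0], [0, 0, -1], -1], [[0, 0, 0], [0, 0, -1], -1], [[0, 0, 0.17], [0, 0, -0.7], -1], [[0, 0, 0], [0.6, 0.3, 0], -1], [[0, 0, 0], [1, 0.6, 0], -1], [[0, 0, 0], [1, 0.6, 0], -1], [[0, 0, 0], [1, 0.6, 0], -1], [[0, 0, 0], [1, 0.6, 0], -1], [[0, 0, 0], [1, 0.6, 0], -1], [[0, 0, 0], [1, 0.6, 0], -1], [[0, 0, 0], [1, 0.6, 0], -1], [[0, 0, 0], [1, 0.5, 0], -1], [[0, 0, 0], [1, 0.1, 0], -1], [[0, 0, 0], [1, 0, 0], -1], [[0, 0, 0], [1, 0, 0], -1]])

```text
time_s: 31.98
eef_pos: [0.5229, 0.1589, 0.1774]
eef_rot: [0.699, 0.715, 0.0, 0.0]
ft_force: [-0.1, 0.5, 0.2]
gripper_width: 0.044
gripper_force: 61.0
```

Emit:
carry_out(series=[[[0, 0, 0], [0.7, 0, 0], -1], [[0, 0, 0], [0, 0, 0], -1], [[0, 0, 0], [0, 0, 0], -1], [[0, 0, 0], [0, 0, 0], -1]])

```text
time_s: 32.32
eef_pos: [0.5225, 0.1713, 0.1769]
eef_rot: [0.699, 0.715, -0.0, 0.0]
ft_force: [0.9, -0.6, -0.4]
gripper_width: 0.0437
gripper_force: 61.0
```

Emit:
carry_out(series=[[[0, 0, 0], [0.05, 0, 1], -1], [[0, 0, 0], [0, 0, 1], -1], [[0, 0, 0], [0, 0, 1], -1], [[0, 0, 0], [0, 0, 1], -1], [[0, 0, 0], [0, 0, 0.6], -1], [[0, 0, 0], [0, 0, 0.4], -1], [[0, 0, 0], [0, 0, 0.2], -1], [[0, 0, 0], [0, 0, 0.1], -1], [[0, 0, 0], [0, 0, 0], -1], [[0, 0, 0], [0, 0, 0.05], -1], [[0, 0, 0], [0, 0, 0], -1], [[0, 0, 0], [0, 0, 0], -1]])

```text
time_s: 33.32
eef_pos: [0.5231, 0.1731, 0.0703]
eef_rot: [0.699, 0.715, 0.0, 0.0]
ft_force: [0.3, 0.4, -0.6]
gripper_width: 0.044
gripper_force: 61.0
```

Emit:
carry_out(series=[[[0, 0, 0], [0, 0, 0.04], -1], [[0, 0, 0], [0, 0, 0], -1], [[0, 0, 0], [0, 0, 0.03], -1], [[0, 0, 0], [0, 0, 0], -1], [[0, 0, 0], [0, 0, 0], -1]])

```text
time_s: 33.73
eef_pos: [0.5231, 0.1731, 0.0697]
eef_rot: [0.699, 0.715, 0.0, 0.0]
ft_force: [-2.8, -1.0, 13.5]
gripper_width: 0.044
gripper_force: 62.7
```

Emit:
carry_out(series=[[[0, 0, 0], [0, 0, -0.04], -1], [[0, 0, 0], [0, 0, 0], 0.2], [[0, 0, 0], [0, 0, 0], 0.4], [[0, 0, 0], [0, 0, 0], 0.4], [[0, 0, 0], [0, 0, 0], 0.4], [[0, 0, 0], [0, 0, -0.5], 0.4], [[0, 0, 0], [0, 0, -1], 0.4], [[0, 0, 0], [0, 0, -1], 0.4], [[0, 0, 0], [0, 0, -1], 0.4], [[0, 0, 0], [0, 0, -1], 0.4], [[0, 0, 0], [0, 0, -1], 0.4], [[0, 0, 0], [-0.5, 0, 0], 0.4], [[0, 0, 0], [-1, 0, 0], 0.4], [[0, 0, 0], [-1, 0, 0], 0.4], [[0, 0, 0], [-1, 0, 0], 0.4], [[0, 0, 0], [-1, 0, 0], 0.2], [[0, 0, 0], [-1, 0, 0], 0.2], [[0, 0, 0], [-0.9, 0, 0], 0.2], [[0, 0, 0], [0, 0, 0], 0.2], [[0, 0, 0], [0, 0, 0], 0.2]])

```text
time_s: 35.4
eef_pos: [0.5252, 0.0441, 0.179]
eef_rot: [0.7, 0.714, -0.0, -0.0]
ft_force: [0.3, 0.0, 0.4]
gripper_width: 0.0511
gripper_force: 0.0
```

```bash
python3 - <<'E'
from h import *
c=camera("side"); t=camera("top"); o=observe(); print(o["eef_pos"],o["gripper_width"])
a=c["frame"][190:290,290:390,::-1]; b=t["frame"][180:280,235:335,::-1]
cv2.imwrite("pics/caulon.png",cv2.resize(np.hstack([b,a]),None,fx=4,fy=4,interpolation=2))
# colour mask of the pale form runner / caul near expected place
for n,X in(("caul top corners",[[.501,.2325,.079],[.546,.2325,.079]]),): print(n,proj(t,X),proj(c,X))
E
```

```text
[0.52538025 0.04528371 0.17904498] 0.051380785981990265
caul top corners [[254.16945103 213.66073065]
 [258.92225253 196.99111774]] [[320.66276619 261.9782019 ]
 [305.46038717 258.14393442]]
```

View pics/caulon.png

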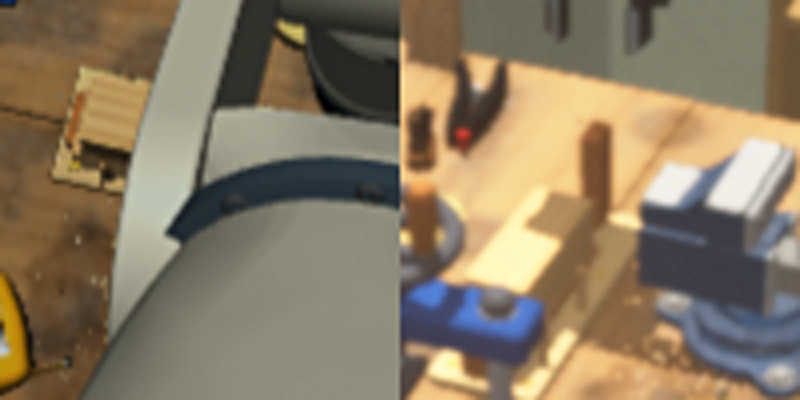

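The caul lies lengthways on the stack. In the left half its left end corners at (92,70) and (76,138) match the expected (96,68) and (77,135). Next I'll grip the form's block.

Emit:
carry_out(series=[[[0, 0, 0], [0, 0, 1], 0.2], [[0, 0, 0], [0, 0, 1], 0.2], [[0, 0, 0], [0, 0, 1], 0.2], [[0, 0, 0], [0, 0, 1], 0.2], [[0, 0, 0], [0, 0, 0.5], 0.2], [[0, 0, 0], [0, 0, 0.5], 0.2], [[0, 0, 0], [0, 0, 0], 0], [[0, 0, 0], [0, 0, 0], -0.3], [[0, 0, 0], [0, 0, 0], -0.4], [[0, 0, 0], [0, 0, 0], -0.5], [[0, 0, 0], [0, 0, 0], -0.6], [[0, 0, 0], [0, 0, 0], -1], [[0, 0, 0], [0, 0, 0], -1], [[0, 0, 0], [0, 0, 0], -1], [[0, 0, 0], [0, 0, 0], -1]])

```text
time_s: 36.75
eef_pos: [0.5265, 0.0451, 0.0802]
eef_rot: [0.7, 0.714, 0.001, 0.001]
ft_force: [-0.0, -0.5, 7.1]
gripper_width: 0.0171
gripper_force: 58.9
```

Emit:
carry_out(series=[[[0, 0, 0], [0.1, 0, 0], -1], [[0, 0, -0.05], [0.2, 0.05, 0], -1], [[0, 0, -0.05], [0.3, 0.1, 0], -1], [[0, 0, -0.05], [0.3, 0.1, 0], -1], [[0, 0, -0.05], [0.3, 0.1, 0], -1], [[0, 0, -0.05], [0.3, 0.1, 0], -1], [[0, 0, -0.05], [0.3, 0.1, 0], -1], [[0, 0, 0], [0.3, 0.1, 0], -1], [[0, 0, 0], [0.3, 0.1, 0], -1], [[0, 0, 0], [0.3, 0.1, 0], -1], [[0, 0, 0], [0.3, 0.1, 0], -1], [[0, 0, 0], [0.3, 0.1, 0], -1], [[0, 0, 0], [0.3, 0.1, 0], -1], [[0, 0, 0], [0.3, 0.1, 0], -1], [[0, 0, 0], [0.2, 0.1, 0], -1], [[0, 0, 0], [0.1, 0, 0], -1], [[0, 0, 0], [0, 0, 0], -1], [[0, 0, 0], [0, 0, 0], -1]])

```text
time_s: 38.25
eef_pos: [0.5491, 0.1293, 0.0802]
eef_rot: [0.688, 0.726, -0.0, 0.001]
ft_force: [-1.0, -7.9, 8.4]
gripper_width: 0.017
gripper_force: 59.2
```

Emit:
carry_out(series=[[[0, 0, 0], [0.1, 0, 0], -1], [[0, 0, 0], [0.2, -0.04, 0], -1], [[0, 0, 0], [0.3, 0, 0], -1], [[0, 0, 0], [0.3, 0, 0], -1], [[0, 0, 0], [0.3, 0, 0], -1], [[0, 0, 0], [0.3, 0, 0], -1], [[0, 0, 0], [0.3, 0, 0], -1], [[0, 0, 0], [0.3, 0, 0], -1], [[0, 0, 0], [0.3, 0, 0], -1], [[0, 0, 0], [0.3, 0, 0], -1], [[0, 0, 0], [0.3, 0, 0], -1], [[0, 0, 0], [0.3, 0, 0], -1], [[0, 0, 0], [0.3, 0, 0], -1], [[0, 0, 0], [0.3, 0, 0], -1], [[0, 0, 0], [0.3, 0, 0], -1], [[0, 0, 0], [0.3, 0, 0], -1], [[0, 0, 0], [0.3, 0, 0], -1], [[0, 0, 0], [0.3, 0, 0], -1], [[0, 0, 0], [0.2, 0, 0], -1], [[0, 0, 0], [0, 0, 0], -1]])

```text
time_s: 39.92
eef_pos: [0.5429, 0.2355, 0.0803]
eef_rot: [0.688, 0.726, 0.0, 0.001]
ft_force: [-0.5, -4.9, 7.8]
gripper_width: 0.0173
gripper_force: 59.0
```

Emit:
carry_out(series=[[[0, 0, 0], [0, 0, 0], -1], [[0, 0, 0], [0, 0, 0], -1]])

```text
time_s: 40.08
eef_pos: [0.5428, 0.2355, 0.0802]
eef_rot: [0.688, 0.726, 0.0, 0.001]
ft_force: [-0.7, -4.2, 7.2]
gripper_width: 0.0174
gripper_force: 59.0
```

Emit:
carry_out(series=[[[0, 0, 0], [0, 0, 0], -0.4], [[0, 0, 0], [0, 0, 0], -0.2], [[0, 0, 0], [0, 0, 0], 0], [[0, 0, 0], [0, 0, 0], 0], [[0, 0, 0], [0, 0, -0.3], 0], [[0, 0, 0], [0, 0, -0.7], 0], [[0, 0, 0], [0, 0, -1], 0], [[0, 0, 0], [0, 0, -1], 0], [[0, 0, 0], [0, 0, -1], 0], [[0, 0, 0], [0, 0, -1], 0], [[0, 0, 0], [0, 0, -1], 0], [[0, 0, 0], [0, 0, -1], 0], [[0, 0, 0], [0, 0, -1], 0], [[0, 0, 0], [0, 0, -1], 0], [[0, 0, 0], [0, 0, -1], 0], [[0, 0, 0], [0, 0, -1], 0], [[0, 0, 0], [0, 0, -1], 0], [[0, 0, 0], [0, 0, 0], 0]])

```text
time_s: 41.58
eef_pos: [0.5437, 0.2367, 0.3238]
eef_rot: [0.688, 0.726, 0.003, 0.001]
ft_force: [0.3, -0.1, 0.3]
gripper_width: 0.0429
gripper_force: 0.0
```

```bash
python3 - <<'E'
from h import *
c=camera("side"); t=camera("top"); o=observe(); print(o["eef_pos"],o["gripper_width"])
q=lambda u,v:[[220+u/4-.37,190+v/4-.37]]
C=np.array([.5358,.3646]);x=np.array([.9986,.052]);y=np.array([-.052,.9986])
for n,p in(("near",q(266,403)),("left",q(220,390)),("right",q(306,356))):
  for sx in(-1,1):
    for sy in(-1,1):
      P=C+.022*(sx*x+sy*y); o_,d=ray(c,p); d=d[0]; A=np.c_[d,[0,0,-1]]
      s,r,*_=np.linalg.lstsq(A,np.r_[P,0]-o_,rcond=None); print(n,sx,sy,s[1].round(4),np.sqrt(r))
# caul top far end in current top view: expected corners if centred
f=np.load("top0.npy"); d=cv2.absdiff(t["frame"],f).sum(2)
for X in([[.536,.3645,.079]],): pass
# yellow/brown block top, expected vs found
P=np.r_[C-.128*y,.094]; u=proj(t,P)[0]; print("block expected px",u)
h=cv2.cvtColor(t["frame"],cv2.COLOR_RGB2HSV); x0,y0=np.int32(u)-14
m=cv2.inRange(h[y0:y0+28,x0:x0+28],(4,90,60),(13,255,255)); n,l,st,ce=cv2.connectedComponentsWithStats(m); print(st.tolist(),(ce+[x0,y0]).round(1).tolist())
E
```

```text
[0.5423755  0.23607988 0.32000137] 0.04267811242360646
near -1 -1 0.0632 [0.02961191]
near -1 1 0.0952 [0.00920362]
near 1 -1 0.0465 [0.00936653]
near 1 1 0.0785 [0.02977483]
left -1 -1 0.078 [0.0575637]
left -1 1 0.1089 [0.0360262]
left 1 -1 0.0607 [0.01919765]
left 1 1 0.0915 [0.00233985]
right -1 -1 0.0979 [0.00270844]
right -1 1 0.1288 [0.01659756]
right 1 -1 0.0827 [0.03682758]
right 1 1 0.1137 [0.05613358]
block expected px [256.05607199 196.31352179]
[[0, 0, 28, 28, 752], [13, 13, 7, 6, 32]] [[255.4, 195.4], [258.2, 197.4]]
```

Emit:
carry_out(series=[[[0, 0, 0], [0.5, -0.1, 0], 0], [[0, 0, 0], [0.9, -0.3, 0], 0], [[0, 0, 0], [1, -0.3, 0], 0], [[0, 0, 0], [1, -0.3, 0], 0], [[0, 0, 0], [1, -0.3, 0], 0], [[0, 0, 0], [1, -0.3, 0], 0], [[0, 0, 0], [1, -0.3, 0], 0], [[0, 0, 0], [0.7, -0.1, 0], 0], [[0, 0, 0], [0, 0, 0], 0], [[0, 0, 0], [0, 0, 0], 0], [[0, 0, 0], [0, 0, 0], 0]])

```text
time_s: 42.6
eef_pos: [0.4947, 0.3751, 0.3185]
eef_rot: [0.688, 0.726, -0.001, 0.0]
ft_force: [-0.1, 0.9, -0.2]
gripper_width: 0.0422
gripper_force: 0.0
```

```bash
python3 - <<'E'
from h import *
t=camera("top");c=camera("side"); o=observe(); print(o["eef_pos"])
C=np.array([.5358,.3646]);y=np.array([-.052,.9986])
for n,cam,lo,hi in(("top block",t,(4,90,40),(13,255,255)),("side block",c,(4,90,40),(13,255,255))):
    u=proj(cam,np.r_[C-.128*y,.09])[0]; h=cv2.cvtColor(cam["frame"],cv2.COLOR_RGB2HSV); x0,y0=np.int32(u)-16
    m=cv2.inRange(h[y0:y0+32,x0:x0+32],lo,hi); k,l,st,ce=cv2.connectedComponentsWithStats(m); print(n,u,[(s.tolist(),(q+[x0,y0]).round(1).tolist()) for s,q in zip(st[1:],ce[1:]) if s[4]>8])
# handle top in top view
u=proj(t,[.4952,.3754,.25])[0]; h=cv2.cvtColor(t["frame"],cv2.COLOR_RGB2HSV);x0,y0=np.int32(u)-14
m=cv2.inRange(h[y0:y0+28,x0:x0+28],(4,90,40),(16,255,255)); k,l,st,ce=cv2.connectedComponentsWithStats(m);print(u,[(s.tolist(),(q+[x0,y0]).round(1).tolist()) for s,q in zip(st[1:],ce[1:]) if s[4]>8])
u=proj(c,[.4952,.3754,.231])[0]; h=cv2.cvtColor(c["frame"],cv2.COLOR_RGB2HSV);x0,y0=np.int32(u)-14
m=cv2.inRange(h[y0:y0+28,x0:x0+28],(4,110,40),(13,255,255)); k,l,st,ce=cv2.connectedComponentsWithStats(m);print("side handle",u,[(s.tolist(),(q+[x0,y0]).round(1).tolist()) for s,q in zip(st[1:],ce[1:]) if s[4]>8])
E
```

```text
[0.49499703 0.37476322 0.31884452]
top block [256.29548145 196.7463559 ] [([0, 14, 4, 13, 22], [241.0, 199.1]), ([11, 14, 12, 8, 44], [256.4, 197.6])]
side block [305.79693868 255.96654704] [([2, 0, 9, 15, 91], [295.0, 245.1]), ([11, 13, 10, 9, 39], [304.8, 257.4])]
[177.23643963 182.73965458] [([0, 1, 26, 27, 214], [177.7, 184.2])]
side handle [295.53620081 242.82949149] [([12, 0, 5, 3, 10], [294.8, 228.9]), ([10, 8, 8, 18, 101], [294.9, 243.5])]
```

Emit:
carry_out(series=[[[0, 0, 0], [0, 0, 1], 0], [[0, 0, 0], [0, 0, 1], 0], [[0, 0, 0], [0, 0, 1], 0], [[0, 0, 0], [0, 0, 0.5], 0], [[0, 0, 0], [0, 0, 0.5], 0], [[0, 0, 0], [0, 0, 0], -0.2], [[0, 0, 0], [0, 0, 0], -0.4], [[0, 0, 0], [0, 0, 0], -0.6], [[0, 0, 0], [0, 0, 0], -1], [[0, 0, 0], [0, 0, 0], -1], [[0, 0, 0], [0, 0, 0], -1], [[0, 0, 0], [0, 0, 0], -1]])

```text
time_s: 43.7
eef_pos: [0.4952, 0.3758, 0.2401]
eef_rot: [0.688, 0.726, 0.001, 0.0]
ft_force: [-0.2, -1.7, 5.4]
gripper_width: 0.0167
gripper_force: 59.1
```

Emit:
carry_out(series=[[[0, 0, 0], [0.49, 0.24, 0.017], -1], [[0, 0, 0], [0.41, 0.36, 0.017], -1], [[0, 0, 0], [0.31, 0.45, 0.017], -1], [[0, 0, 0], [0.18, 0.52, 0.017], -1], [[0, 0, 0], [0.04, 0.55, 0.017], -1], [[0, 0, 0], [-0.1, 0.54, 0.017], -1], [[0, 0, 0], [-0.24, 0.49, 0.017], -1], [[0, 0, 0], [-0.36, 0.41, 0.017], -1], [[0, 0, 0], [-0.45, 0.31, 0.017], -1], [[0, 0, 0], [-0.52, 0.18, 0.017], -1], [[0, 0, 0], [-0.55, 0.04, 0.017], -1], [[0, 0, 0], [-0.54, -0.1, 0.017], -1]])

```text
time_s: 44.7
eef_pos: [0.5767, 0.3552, 0.2363]
eef_rot: [0.688, 0.726, 0.002, -0.001]
ft_force: [-1.9, 8.7, 3.8]
gripper_width: 0.0171
gripper_force: 59.0
```

Emit:
carry_out(series=[[[0, 0, 0], [-0.49, -0.24, 0.017], -1], [[0, 0, 0], [-0.41, -0.36, 0.017], -1], [[0, 0, 0], [-0.31, -0.45, 0.017], -1], [[0, 0, 0], [-0.18, -0.52, 0.017], -1], [[0, 0, 0], [-0.04, -0.55, 0.017], -1], [[0, 0, 0], [0.1, -0.54, 0.017], -1], [[0, 0, 0], [0.24, -0.49, 0.017], -1], [[0, 0, 0], [0.36, -0.41, 0.017], -1], [[0, 0, 0], [0.45, -0.31, 0.017], -1], [[0, 0, 0], [0.52, -0.18, 0.017], -1], [[0, 0, 0], [0.55, -0.04, 0.017], -1], [[0, 0, 0], [0.54, 0.1, 0.017], -1]])

```text
time_s: 45.7
eef_pos: [0.4948, 0.3751, 0.2322]
eef_rot: [0.688, 0.726, -0.0, 0.001]
ft_force: [2.9, -8.7, 8.0]
gripper_width: 0.0169
gripper_force: 59.6
```

Emit:
carry_out(series=[[[0, 0, 0], [0.49, 0.24, 0.017], -1], [[0, 0, 0], [0.41, 0.36, 0.017], -1], [[0, 0, 0], [0.31, 0.45, 0.017], -1], [[0, 0, 0], [0.18, 0.52, 0.017], -1], [[0, 0, 0], [0.04, 0.55, 0.017], -1], [[0, 0, 0], [-0.1, 0.54, 0.017], -1]])

```text
time_s: 46.2
eef_pos: [0.5458, 0.4052, 0.2302]
eef_rot: [0.688, 0.726, -0.001, -0.001]
ft_force: [-9.7, -6.4, 12.8]
gripper_width: 0.0165
gripper_force: 60.3
```

Emit:
carry_out(series=[[[0, 0, 0], [-0.24, 0.49, 0.017], -1], [[0, 0, 0], [-0.36, 0.41, 0.017], -1], [[0, 0, 0], [-0.45, 0.31, 0.017], -1], [[0, 0, 0], [-0.52, 0.18, 0.017], -1], [[0, 0, 0], [-0.55, 0.04, 0.017], -1], [[0, 0, 0], [-0.54, -0.1, 0.017], -1]])

```text
time_s: 46.7
eef_pos: [0.5768, 0.3557, 0.2284]
eef_rot: [0.688, 0.726, 0.003, -0.001]
ft_force: [-1.6, 11.2, 4.2]
gripper_width: 0.0166
gripper_force: 59.3
```

```bash
cat > shoe.py <<'E'
from h import *
c=camera("side"); o=observe()
g=cv2.cvtColor(c["frame"],cv2.COLOR_RGB2GRAY)
np.save("s_%.1f.npy"%o["time_s"],c["frame"])
g0=cv2.cvtColor(cv2.imread("pics/side0.png"),cv2.COLOR_BGR2GRAY)
print(o["eef_pos"].round(4),o["ft_force"].round(1),"expected shoe-edge (contact) px",proj(c,[[.5144,.3855,.079],[.5350,.3866,.079]]).round(1).tolist())
for x in(276,279,282,285,288): print(x,"now",g[276:304,x].tolist())
print("start 285",g0[276:304,285].tolist())
E
python3 shoe.py
```

```text
[0.5763 0.3536 0.2283] [0.1 6.3 6.7] expected shoe-edge (contact) px [[289.7, 295.1], [282.0, 293.2]]
276 now [210, 211, 210, 207, 202, 194, 187, 179, 163, 139, 114, 93, 77, 70, 69, 87, 125, 144, 147, 149, 149, 149, 147, 148, 149, 150, 141, 129]
279 now [153, 128, 112, 107, 113, 118, 110, 92, 82, 75, 72, 70, 72, 72, 66, 66, 90, 127, 145, 147, 147, 149, 149, 147, 146, 146, 143, 137]
282 now [84, 89, 86, 80, 76, 70, 71, 93, 118, 122, 104, 83, 70, 69, 68, 65, 73, 106, 135, 146, 146, 147, 148, 152, 153, 152, 151, 145]
285 now [90, 97, 96, 89, 78, 72, 71, 86, 111, 115, 118, 102, 76, 69, 72, 69, 65, 78, 115, 143, 151, 153, 148, 146, 145, 143, 142, 136]
288 now [80, 82, 79, 76, 72, 70, 75, 97, 111, 109, 94, 79, 71, 71, 71, 71, 66, 65, 84, 121, 138, 140, 138, 131, 121, 110, 102, 101]
start 285 [73, 74, 73, 81, 98, 112, 108, 106, 96, 75, 70, 72, 68, 66, 87, 136, 168, 178, 182, 186, 189, 190, 190, 194, 201, 204, 202, 199]
```

Emit:
carry_out(series=[[[0, 0, 0], [-0.49, -0.24, 0.017], -1], [[0, 0, 0], [-0.41, -0.36, 0.017], -1], [[0, 0, 0], [-0.31, -0.45, 0.017], -1], [[0, 0, 0], [-0.18, -0.52, 0.017], -1], [[0, 0, 0], [-0.04, -0.55, 0.017], -1], [[0, 0, 0], [0.1, -0.54, 0.017], -1]])

```text
time_s: 47.25
eef_pos: [0.5272, 0.3231, 0.2265]
eef_rot: [0.688, 0.726, 0.003, 0.003]
ft_force: [9.7, -4.9, 4.6]
gripper_width: 0.0168
gripper_force: 60.1
```

```bash
python3 shoe.py
```

```text
[0.5249 0.3237 0.2264] [ 6.  -4.9  5.8] expected shoe-edge (contact) px [[289.7, 295.1], [282.0, 293.2]]
276 now [211, 211, 210, 208, 202, 196, 187, 178, 164, 140, 114, 95, 79, 71, 69, 89, 127, 167, 218, 238, 243, 242, 237, 219, 186, 158, 143, 132]
279 now [170, 143, 116, 109, 112, 111, 102, 89, 80, 76, 73, 74, 73, 72, 68, 67, 90, 127, 146, 155, 169, 175, 169, 162, 177, 215, 227, 185]
282 now [86, 90, 90, 85, 78, 74, 73, 82, 110, 119, 104, 86, 72, 70, 71, 65, 73, 107, 136, 146, 147, 147, 151, 164, 182, 201, 207, 180]
285 now [90, 98, 97, 96, 88, 77, 72, 79, 103, 116, 120, 103, 77, 70, 71, 68, 65, 78, 118, 143, 152, 154, 150, 148, 145, 144, 143, 137]
288 now [81, 82, 82, 79, 74, 73, 69, 81, 100, 106, 94, 80, 71, 70, 72, 71, 67, 66, 84, 121, 139, 140, 139, 133, 123, 111, 104, 101]
start 285 [73, 74, 73, 81, 98, 112, 108, 106, 96, 75, 70, 72, 68, 66, 87, 136, 168, 178, 182, 186, 189, 190, 190, 194, 201, 204, 202, 199]
```

```bash
python3 - <<'E'
from h import *
import glob
c=camera("side"); 
a=cv2.imread("pics/side0.png")[:,:,::-1]; fs=sorted(glob.glob("s_*.npy")); b=np.load(fs[-1])
print("px per mm at edge",(proj(c,[.5247,.386,.079])-proj(c,[.5247,.386,.087]))/8)
def edge(f,x):
    g=cv2.cvtColor(np.ascontiguousarray(f),cv2.COLOR_RGB2GRAY)[284:300,x].astype(float)
    i=np.argmax(np.diff(g)); d=np.diff(g)[max(i-1,0):i+2]; return 284+i+.5+(d[2]-d[0])/(2*(2*d[1]-d[0]-d[2]))
for x in range(277,290): print(x,round(edge(a,x),2),round(edge(b,x),2))
# shoe texture shift by template matching
g0=cv2.cvtColor(np.ascontiguousarray(a),cv2.COLOR_RGB2GRAY);
E
```

```text
px per mm at edge [[0.02467261 0.31736664]]
277 288.63 291.78
278 288.91 292.0
279 289.41 292.44
280 289.5 292.49
281 289.61 292.62
282 289.82 292.84
283 290.34 293.27
284 290.5 293.47
285 290.62 293.64
286 290.79 293.93
287 291.18 294.3
288 291.39 294.5
289 291.43 294.58
```

Emit:
carry_out(series=[[[0, 0, 0], [0.24, -0.49, 0.017], -1], [[0, 0, 0], [0.36, -0.41, 0.017], -1], [[0, 0, 0], [0.45, -0.31, 0.017], -1], [[0, 0, 0], [0.52, -0.18, 0.017], -1], [[0, 0, 0], [0.55, -0.04, 0.017], -1]])

```text
time_s: 47.77
eef_pos: [0.4935, 0.3631, 0.2247]
eef_rot: [0.688, 0.726, -0.001, 0.002]
ft_force: [0.5, -12.1, 12.8]
gripper_width: 0.0167
gripper_force: 61.1
```

Emit:
carry_out(series=[[[0, 0, 0], [0, 0, 0], -1], [[0, 0, 0], [0, 0, 0], -1], [[0, 0, 0], [0, 0, 0], -1]])

```text
time_s: 48.02
eef_pos: [0.4936, 0.3651, 0.2247]
eef_rot: [0.688, 0.726, 0.001, 0.0]
ft_force: [-2.3, -2.2, 10.8]
gripper_width: 0.0169
gripper_force: 60.9
```

```bash
python3 shoe.py|grep -E "expected|285"
```

```text
[0.4936 0.3651 0.2247] [-2.2 -1.5 10.1] expected shoe-edge (contact) px [[289.7, 295.1], [282.0, 293.2]]
285 now [89, 96, 98, 98, 94, 93, 87, 75, 83, 96, 112, 102, 77, 69, 71, 67, 64, 78, 116, 141, 150, 152, 149, 147, 144, 143, 141, 136]
start 285 [73, 74, 73, 81, 98, 112, 108, 106, 96, 75, 70, 72, 68, 66, 87, 136, 168, 178, 182, 186, 189, 190, 190, 194, 201, 204, 202, 199]
```

Emit:
carry_out(series=[[[0, 0, 0], [0, 0, 0], -0.4], [[0, 0, 0], [0, 0, 0], -0.2], [[0, 0, 0], [0, 0, 0], 0], [[0, 0, 0], [0, 0, 0], 0], [[0, 0, 0], [0, 0, -0.4], 0], [[0, 0, 0], [0, 0, -1], 0], [[0, 0, 0], [0, 0, -1], 0], [[0, 0, 0], [0, 0, -1], 0], [[0, 0, 0], [0, 0, -1], 0], [[0, 0, 0], [0, 0, -1], 0], [[0, 0, 0], [-1, 0, -0.5], 0], [[0, 0, 0], [-1, 0, 0], 0], [[0, 0, 0], [-1, 0, 0], 0], [[0, 0, 0], [-1, 0, 0], 0], [[0, 0, 0], [-1, 0, 0], 0], [[0, 0, 0], [-1, 0, 0], 0], [[0, 0, 0], [-1, 0, 0], 0], [[0, 0, 0], [0, 0, 0], 0], [[0, 0, 0], [0, 0, 0], 0]])

```text
time_s: 49.65
eef_pos: [0.5009, 0.2244, 0.3417]
eef_rot: [0.689, 0.725, 0.0, 0.0]
ft_force: [-0.2, 0.1, -0.1]
gripper_width: 0.0428
gripper_force: 0.0
```

```bash
python3 - <<'E'
from h import *
c=camera("side");o=observe();print(o["eef_pos"],o["ft_force"])
b=c["frame"];a=cv2.imread("pics/side0.png")[:,:,::-1]
def prof(f,x): return cv2.cvtColor(np.ascontiguousarray(f),cv2.COLOR_RGB2GRAY)[284:300,x].tolist()
print(prof(b,280),prof(a,280))
# wheel hub & handle shift vs start, by template matching in the side view
g0=cv2.cvtColor(np.ascontiguousarray(a),cv2.COLOR_RGB2GRAY);g=cv2.cvtColor(b,cv2.COLOR_RGB2GRAY)
u=proj(c,[.5355,.365,.2126])[0].astype(int);T=g0[u[1]-6:u[1]+7,u[0]-10:u[0]+11];S=g[u[1]-14:u[1]+20,u[0]-16:u[0]+17]
r=cv2.matchTemplate(S,T,cv2.TM_CCOEFF_NORMED);_,v,_,l=cv2.minMaxLoc(r);n=r[l[1]-1:l[1]+2,l[0]]
sub=(n[2]-n[0])/(2*(2*n[1]-n[0]-n[2]));dy=l[1]-8+sub
print("hub moved px",dy,l[0]-6,v,"mm",dy/((proj(c,[.5355,.365,.2046])-proj(c,[.5355,.365,.2126]))[0,1]/8))
E
```

```text
[0.50091466 0.22508041 0.34160028] [ 0.67866419  0.19129582 -0.62239524]
[84, 88, 81, 77, 73, 74, 69, 69, 86, 125, 146, 151, 159, 175, 177, 165] [73, 73, 72, 67, 68, 93, 144, 169, 176, 177, 177, 174, 175, 176, 176, 178]
hub moved px 5.6182137 -2 0.6622336506843567 mm 15.886234949605512
```

```bash
python3 -c "
from workcell import *
print(close_job())"
```

```text
the job is handed in; nothing more can be done
None
```

I handed the job in without a verdict returned: both plies and the caul lie on the form, the form is centred under the screw to about 2 mm, and the spring is compressed by an estimated 6 mm (firm from 4.5 mm, solid at 8 mm).

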